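# Sort the table things after lunch

## Task

Sort the things on the table: stand the amber oil cruet and the green vinegar cruet upright in the clear cruet stand, one in each well; lay the steel fork and spoon flat in the wooden cutlery tray, one in each bay; and put the blue napkin ring in the copper bowl. Either cruet may take either well, and the fork and spoon either bay. Do not tip a cruet over on the way, and leave the white jug and the glass jar where they stand.

Things in the scene. Friction and masses are not known exactly. Their poses are not given: they have to be found in the camera images.
- oil_center (a point): Point on the axis of the oil cruet, half-way up (47 mm above its underside). A closed amber glass bottle with a cork-coloured stopper, upright, loose, about 140 g: round body 40 mm in diameter up to 64 mm, then a shoulder, a neck and a stopper 23 mm in diameter; 94 mm high overall. z points up out of the bottle.
- vinegar_center (a point): Point on the axis of the vinegar cruet, half-way up (47 mm above its underside). The same bottle in green glass with a black stopper: body 40 mm in diameter up to 64 mm, 94 mm high overall, upright, loose, about 140 g. z points up out of the bottle.
- fork_center (a point): Centre of the steel fork, lying flat on the table, loose, about 60 g: 161 mm long, x from handle to tines, z up. The point lies half-way along and half-way up (3.5 mm above its underside). Handle a bar 13 mm wide and 7 mm thick from 80 mm behind the point to 32 mm ahead of it; head with four tines 26 mm wide, to 81 mm ahead. It nearly balances at the point and can be gripped there across the handle.
- spoon_center (a point): Centre of the steel spoon, lying flat on the table, loose, about 60 g: 159 mm long, x from handle to bowl, z up. The point lies half-way along and half-way up (3.5 mm above its underside). Handle a bar 13 mm wide and 7 mm thick from 80 mm behind the point to 32 mm ahead of it; round bowl 38 mm in diameter and 9 mm high, centred 60 mm ahead. It nearly balances at the point and can be gripped there across the handle.
- ring_center (a point): Centre of the blue painted wooden napkin ring, half-way up (20 mm above its underside): a tube standing on end, outer diameter 46 mm, inner 36 mm, 40 mm high, loose, about 30 g. z along its axis.
- stand: Cruet stand, fixed: dark wooden base with clear acrylic walls, 66 mm in x by 127 mm in y, 26 mm high. Origin at the centre of its underside, z up. Two wells, each 56 mm square, centred at y = +30.5 mm and y = -30.5 mm (x = 0), floor 6 mm above the underside; walls 5 mm thick.
- tray: Wooden cutlery tray, fixed, 196 mm in x by 142 mm in y, 26 mm high. Origin at the centre of its underside, z up. Two long bays, each 184 mm in x by 62 mm in y, centred at y = +34 mm and y = -34 mm (x = 0), floor 6 mm above the underside; walls 6 mm thick. Cutlery lies lengthwise in a bay (along x), either way round.
- bowl: Copper-coloured aluminium bowl, fixed, round, open, rim 156 mm in diameter, 55 mm high, narrower at the foot, wall 3 mm, inner floor 4 mm above the underside. Origin at the centre of its underside, z up.
- jug: White ceramic jug, a bystander, loose, 160 mm high and 90 mm in diameter, with a handle reaching 81 mm out along its y axis. Origin at the centre of its underside. To be left where it is.
- jar: Empty glass storage jar with a steel screw lid, a bystander, loose, 84 mm in diameter and 130 mm high. Origin at the centre of its underside. To be left where it is.
Not all that is in view belongs to the job. There is more than one size of the part that bears vinegar_center; the job needs the smallest.

How it is judged:
By the outcome, as a careful person would: the job done as asked, in the order asked, and still so for the second after the job is handed in, with the robot touching nothing.
It also fails if it takes over 120 s, if anything falls off the work surface, if the arm or the gripper's body presses on something with over 40 N, if the wrist force passes 120 N, or if a joint passes its speed limit or range.

## Robot

A 7-joint arm with a two-finger parallel gripper is mounted at the origin on the work surface. World frame = base frame: x ahead of the robot, y to its left, z up, the work surface at z = 0. Lengths are in m, angles in rad, forces in N, time in s.
With the tool pointing down it reaches from about 0.425 to 0.95 m from the base axis. Payload 4.7 kg.
Tool frame: the origin (TCP) lies between the finger pads; the fingertips stand 22 mm ahead of it and the grasp point (between the pads) lies 3 mm ahead of it; z points along the fingers, y is the direction in which the jaws open and shut (so a half turn about z gives the same grasp; the last joint's range is limited). The gripper opens to 87 mm and grips with 3 to 60 N. Pads are 19 mm wide; open, the fingers measure 117 mm over their backs; the gripper's body (75 mm by 190 mm) begins 51 mm behind the grasp point.
Start: joints at [1.173, 0.469, -0.049, 1.532, 0.024, 1.141, -0.082], TCP at [0.243, -0.63, 0.245] pointing down, gripper open.
Joint ranges: [-2.59, 2.59], [-0.33, 1.99], [-1.39, 1.29], [0.1, 2.45], [-1.04, 4.18], [0.21, 1.99], [-2.66, 2.66]. Speed limits (rad/s): [2.57, 2.57, 3.14, 3.14, 3.14, 3.14, 3.14].

## Interface

Orientations are given as a unit quaternion [x, y, z, w].
In Python, from plant import ctrl gives the robot as it stands.
- The arm moves only by the tool jog_arm, never from a script. Its argument "plan" is a list of rows, each an object with "travel": the shift along the world's x, y, z in mm, a list of three; "turn": the turn about the world's z in rad. In form: [{"travel": [tx, ty, tz], "turn": turn}, ...]. A call has 1 to 5 rows; each row is the pose to reach, as a shift and turn from the pose commanded when the call began; what a row does not reach only later rows make up. A row lasts 1/8 s, in which the tool goes at most 62.5 mm and 10.7 degrees, less where a joint would pass 70% of its speed; a pose out of reach is approached as far as the arm can. A call with a gripper value outside its range is refused whole. "gripper" is the gripper's target within -1 to 1 (fully open at 1, half-way at 0, shut at -1), set as the call begins (left out, the last holds). The fingers move at their own pace and stop on an object; "newtons" is the grip in N (left out, the last holds). Time passes only in rows, so rows that repeat a pose let the fingers close. It gives the time, the measured TCP pose, the force and the opening at its end, in the units of the state.
- ctrl.read_state(): the state, without advancing time (a new reading comes with each control period).
- ctrl.read_camera(name): name is "scene" or "side" or "wrist"; returns a dict with "color" (420x560x3 uint8, red, green, blue), "fx", "fy", "cx", "cy" (pixels), "D" ([k1, k2, p1, p2, k3] as OpenCV has them; the pictures are not rectified), "R" (3x3) and "t" (3): a world point X has camera coordinates R X + t; the wrist camera has in their place "mount" (4x4, takes a point from camera to tool coordinates, whose origin is the TCP and whose axes are the flange's). Camera axes: x right, y down, z forward; pixel columns grow to the right and rows downward; lengths in m; the calibration is good to about 2 mm. A picture is of the moment at which its call begins: read the wrist's pose just before it. There is no depth.
- ctrl.sign_off(): hands the job in, once; it reports no verdict.
The state is a dict: "time": time; "joints": joint angles; "joint_velocities": joint speeds; "joint_efforts": joint torques, N m; "position": TCP position; "orientation": TCP orientation; "force": force on the tool from outside, world axes, zero at the start; "moment": the same for the moment, N m; "grip_width": finger opening in m.
Only numpy, scipy, OpenCV 4.12 (cv2) and the standard library are available. Lean on these libraries where they do the work, as an engineer would, in place of code of your own. Each camera call takes 0.05 s, during which the arm holds its last target.

## Working session

There is one attempt and no reset: what is moved stays moved. The work goes in short steps, Python scripts to look and compute and a tool call to move; the robot and the scene stay as the last step left them, time stands still between calls to the robot, and variables do not carry over. Pictures are saved under pics/ and viewed, and the job is handed in when it is done.

Besides the shell and the picture viewer there is one more tool, called after ">>>" as name([rows], argument=value, ...), one row to a line, values as JSON. jog_arm: Moves the arm, as the interface text tells. Its arguments: {"type":"object","properties":{"plan":{"type":"array","items":{"type":"object","properties":{"travel":{"type":"array","items":{"type":"number"}},"turn":{"type":"number"}}}},"gripper":{"type":"number"},"newtons":{"type":"number"}},"required":["plan"]}

```bash
ls; mkdir -p pics
cat > h.py <<'E'
import numpy as np, cv2
from plant import ctrl
def snap(n,f):
    s=ctrl.read_state(); c=ctrl.read_camera(n); c['s']=s
    cv2.imwrite('pics/'+f+'.png',c['color'][:,:,::-1]); np.save('pics/'+f+'.npy',c,allow_pickle=True); return c
E
python3 - <<'E'
from h import *
for n in ['scene','side','wrist']:
    c=snap(n,n+'0'); 
    print(n,{k:(np.round(v,4).tolist() if k!='color' else 0) for k,v in c.items() if k!='s'})
print(c['s'])
E
```

```text
pics
scene {'color': 0, 'fx': 394.6571, 'fy': 394.6571, 'cx': 275.0473, 'cy': 201.0365, 'D': [-0.0557, 0.0, 0.0, 0.0, 0.0], 'R': [[0.4798, 0.8773, 0.0086], [0.6411, -0.3439, -0.6861], [-0.599, 0.3347, -0.7275]], 't': [-0.2742, -0.3393, 1.2924]}
side {'color': 0, 'fx': 493.2161, 'fy': 493.2161, 'cx': 287.7729, 'cy': 210.8925, 'D': [-0.07, 0.0, 0.0, 0.0, 0.0], 'R': [[0.9419, -0.3352, -0.0186], [-0.2705, -0.7249, -0.6336], [0.1989, 0.6018, -0.7735]], 't': [-0.5574, 0.1981, 1.0907]}
wrist {'color': 0, 'fx': 343.9942, 'fy': 343.9942, 'cx': 280.2524, 'cy': 206.37, 'D': [-0.0508, 0.0, 0.0, 0.0, 0.0], 'mount': [[0.0008, -0.9617, -0.2741, 0.0751], [1.0, 0.0007, 0.0005, 0.0017], [-0.0003, -0.2741, 0.9617, -0.1407], [0.0, 0.0, 0.0, 1.0]]}
{'time': 0.1, 'joints': array([ 1.1731271 ,  0.46935213, -0.04859382,  1.53353216,  0.02412985,
        1.14101244, -0.08228573]), 'joint_velocities': array([ 0.00098903, -0.00204948,  0.00074495, -0.00335126, -0.0021035 ,
       -0.00026062,  0.00020602]), 'joint_efforts': array([ 7.76924444e-04, -5.09167385e+01, -8.12967913e-02, -2.36829221e+01,
       -6.16431143e-02,  3.44691623e-02,  4.15864565e-05]), 'position': array([ 0.24314744, -0.62916668,  0.2436281 ]), 'orientation': array([ 9.83043967e-01,  1.83367993e-01, -1.99770545e-04, -8.35176251e-04]), 'force': array([-0.72811903, -0.03635362, -0.81550758]), 'moment': array([ 0.0584439 ,  0.02505844, -0.03887484]), 'grip_width': 0.08699043261383767}
```

View pics/scene0.png

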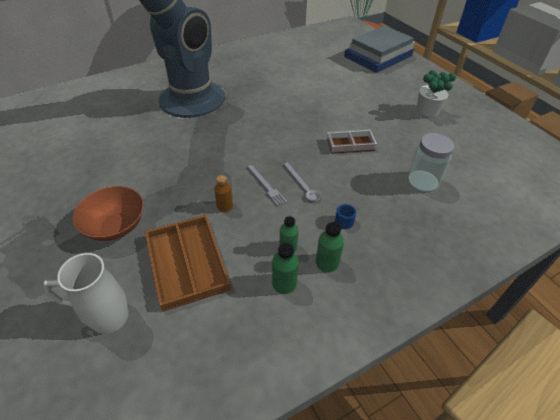

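View pics/side0.png

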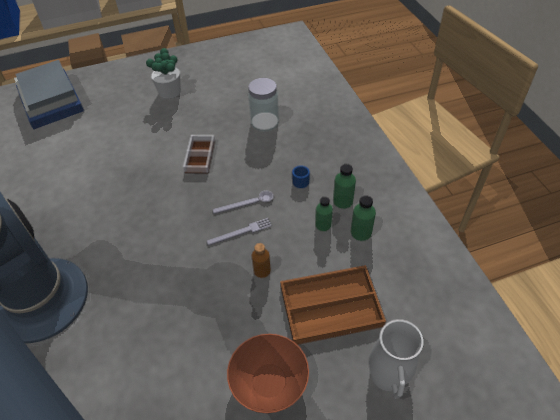

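View pics/wrist0.png

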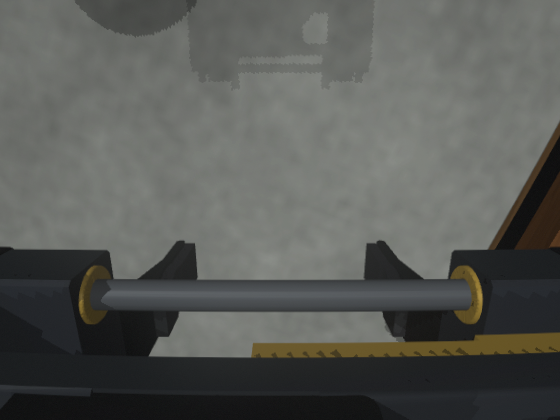

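The scene shows the oil cruet at (224,195), green bottles at (289,235), (285,270) and (329,248), fork (267,185), spoon (302,182), ring (346,215), stand (352,141), tray (187,260), bowl (109,214), jug (95,293) and jar (430,162). The side view shows the same things: oil (261,260), greens (324,214), (344,186), (363,218), fork (239,233), spoon (245,203), ring (301,176), stand (199,153), tray (332,305), bowl (268,375). I'll enlarge the green bottles and segment.

```bash
cat >> h.py <<'E'
def cam(c):
    K=np.array([[c['fx'],0,c['cx']],[0,c['fy'],c['cy']],[0,0,1.]])
    if 'R' in c: return K,c['D'],np.array(c['R']),np.array(c['t'])
    from scipy.spatial.transform import Rotation as Ro
    T=np.eye(4);T[:3,:3]=Ro.from_quat(c['s']['orientation']).as_matrix();T[:3,3]=c['s']['position']
    M=np.linalg.inv(T@np.array(c['mount'])); return K,c['D'],M[:3,:3],M[:3,3]
def ray(c,p):
    K,D,R,t=cam(c); q=cv2.undistortPoints(np.array(p,float).reshape(-1,1,2),K,np.array(D,float)).reshape(-1,2)
    d=np.c_[q,np.ones(len(q))]@R; return -R.T@t,d/np.linalg.norm(d,axis=1)[:,None]
def plane(c,p,z):
    o,d=ray(c,p); return o+d*((z-o[2])/d[:,2])[:,None]
def tri(cs,ps):
    A=np.zeros((3,3));b=np.zeros(3);L=[]
    for c,p in zip(cs,ps):
        o,d=ray(c,p);P=np.eye(3)-np.outer(d[0],d[0]);A+=P;b+=P@o;L.append((P,o))
    X=np.linalg.solve(A,b); return X,[round(1e3*np.linalg.norm(P@(X-o)),1) for P,o in L]
def proj(c,X):
    K,D,R,t=cam(c); return cv2.projectPoints(np.array(X,float).reshape(-1,1,3),cv2.Rodrigues(R)[0],t,K,np.array(D,float))[0].reshape(-1,2)
def load(f): return np.load('pics/'+f+'.npy',allow_pickle=True).item()
def crop(f,x0,y0,x1,y1,k,out):
    im=cv2.imread('pics/'+f+'.png')[y0:y1,x0:x1]; cv2.imwrite('pics/'+out+'.png',cv2.resize(im,None,fx=k,fy=k,interpolation=cv2.INTER_CUBIC))
def hsv(c): return cv2.cvtColor(c['color'],cv2.COLOR_RGB2HSV)
def blobs(m,amin=40):
    n,l,s,ce=cv2.connectedComponentsWithStats(m.astype(np.uint8)); return [(i,s[i].tolist(),ce[i].round(1).tolist()) for i in range(1,n) if s[i][4]>=amin],l
E
python3 - <<'E'
from h import *
for f in ['scene0','side0']:
    c=load(f);h=hsv(c);H,S,V=h[...,0].astype(int),h[...,1].astype(int),h[...,2].astype(int)
    for n,m in dict(green=(H>50)&(H<85)&(S>90),orange=(H<20)&(S>120)&(V>60),blue=(H>105)&(H<125)&(S>140)).items():
        print(f,n,[(b[1],b[2]) for b in blobs(m)[0]])
crop('scene0',200,150,380,310,4,'c1'); crop('side0',180,120,400,290,3,'c2')
E
```

```text
scene0 green [([424, 71, 32, 21, 408], [438.9, 80.4]), ([280, 224, 18, 27, 319], [289.2, 235.1]), ([316, 232, 28, 40, 800], [329.2, 251.7]), ([273, 253, 26, 41, 844], [284.8, 273.1])]
scene0 orange [([364, 21, 20, 7, 55], [373.8, 24.2]), ([414, 43, 12, 13, 89], [419.3, 48.7]), ([430, 52, 27, 21, 231], [442.5, 62.4]), ([460, 69, 35, 24, 247], [475.6, 81.1]), ([509, 83, 15, 10, 42], [516.9, 87.5]), ([523, 105, 18, 16, 102], [531.2, 114.1]), ([544, 113, 13, 12, 52], [550.0, 118.3]), ([546, 123, 14, 15, 51], [552.6, 129.2]), ([333, 139, 10, 5, 41], [337.4, 141.0]), ([215, 176, 18, 36, 422], [223.6, 193.4]), ([73, 187, 70, 52, 2797], [108.3, 212.4]), ([145, 215, 85, 96, 5443], [185.4, 262.4]), ([313, 257, 247, 163, 11043], [441.8, 358.6]), ([289, 408, 27, 12, 140], [302.7, 415.3])]
scene0 blue [([457, 0, 62, 42, 1738], [484.2, 18.1]), ([336, 204, 20, 24, 310], [345.5, 215.1])]
side0 green [([147, 49, 30, 25, 409], [162.5, 61.6]), ([334, 174, 21, 34, 586], [343.9, 190.3]), ([316, 204, 16, 27, 347], [323.6, 217.0]), ([352, 205, 23, 35, 629], [362.6, 222.3])]
side0 orange [([188, 0, 248, 114, 11192], [360.0, 45.8]), ([104, 45, 21, 12, 142], [114.5, 50.2]), ([58, 57, 12, 9, 72], [64.9, 60.7]), ([2, 60, 53, 19, 189], [20.0, 69.9]), ([435, 63, 70, 84, 2114], [465.4, 104.1]), ([430, 117, 130, 165, 9411], [506.0, 210.6]), ([192, 142, 17, 7, 62], [199.8, 146.0]), ([188, 157, 19, 8, 80], [197.2, 161.5]), ([252, 244, 18, 34, 373], [259.8, 259.5]), ([227, 266, 158, 147, 10720], [301.0, 336.8])]
side0 blue [([0, 0, 20, 39, 679], [8.6, 18.3]), ([293, 166, 16, 22, 302], [300.5, 176.4])]
```

View pics/c1.png

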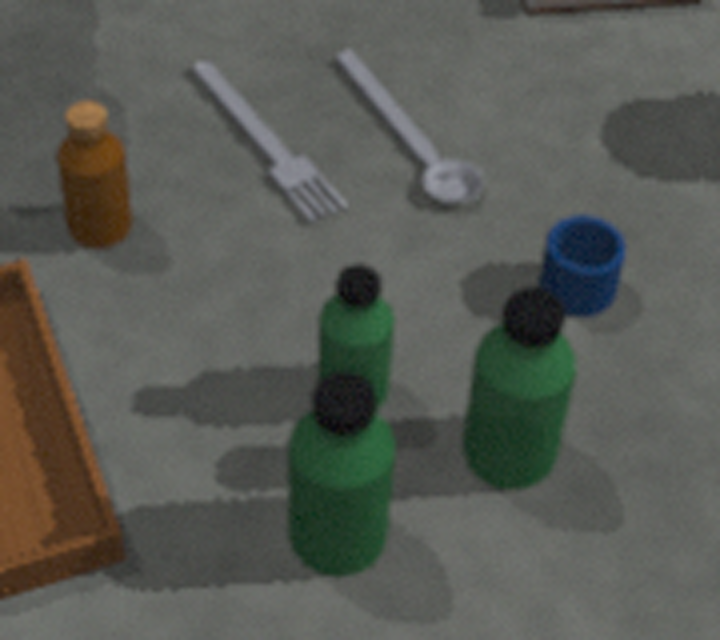

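View pics/c2.png

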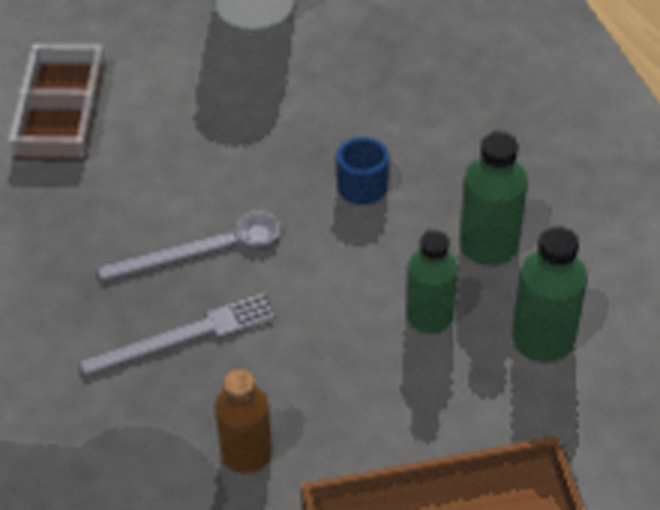

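The enlarged crops show three green bottles: scene (289,235), (285,273) and (329,252). (289,235) is clearly the smallest (body 18 px wide against 26–28, and in side view 16 against 21–23), so it's the target; next I triangulate everything.

Run:
```python
from h import *
a,b=load('scene0'),load('side0')
P=dict(oil_top=((222,178),(259.7,246.7)),vin_stop=((289.7,221.3),(324.7,201.3)),bigA=((286,250.5),(366,202)),bigB=((333,229),(346,170)),ring_top=((346,210.7),(300.7,172)),
fork_h=((250.5,167),(208.7,243)),fork_t=((281.7,203),(268.3,221.3)),spoon_h=((286.2,163.7),(214.7,211)),spoon_b=((313.2,195.7),(266.3,196.7)))
for k,(p,q) in P.items():
    X,e=tri([a,b],[p,q]); print(k,X.round(4),e)
crop('scene0',310,115,400,170,8,'c3'); crop('side0',170,120,230,185,8,'c4');crop('scene0',60,170,250,320,4,'c5');crop('side0',210,255,430,415,3,'c6')
```

```text
oil_top [ 0.4946 -0.097   0.0919] [np.float64(0.7), np.float64(0.7)]
vin_stop [ 0.6757 -0.0237  0.0871] [np.float64(0.5), np.float64(0.5)]
bigA [ 0.7526 -0.0775  0.1126] [np.float64(0.7), np.float64(0.7)]
bigB [0.7512 0.0294 0.1124] [np.float64(0.5), np.float64(0.5)]
ring_top [0.6736 0.1291 0.037 ] [np.float64(0.7), np.float64(0.7)]
fork_h [ 0.397   0.0198 -0.0005] [np.float64(0.4), np.float64(0.4)]
fork_t [5.52e-01 3.00e-02 5.00e-04] [np.float64(1.1), np.float64(1.1)]
spoon_h [0.4348 0.1085 0.0035] [np.float64(0.7), np.float64(0.7)]
spoon_b [0.5713 0.1079 0.0038] [np.float64(0.7), np.float64(0.7)]
```

View pics/c3.png

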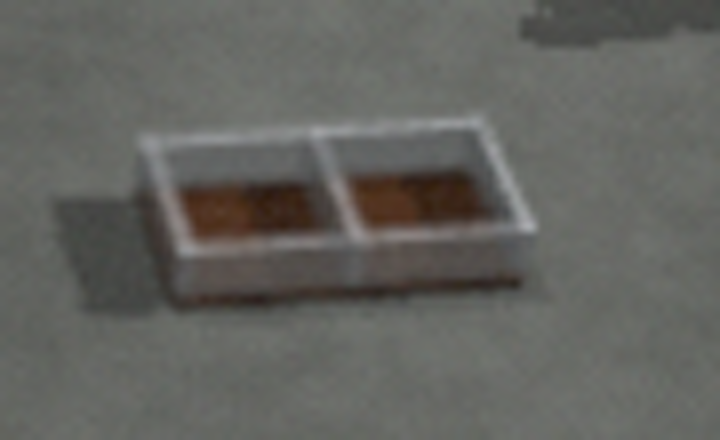

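View pics/c4.png

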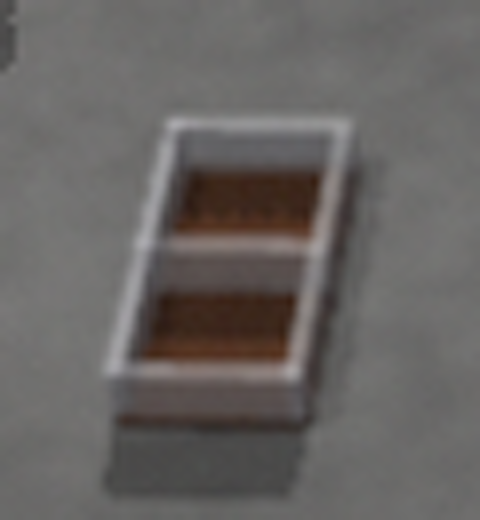

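View pics/c5.png

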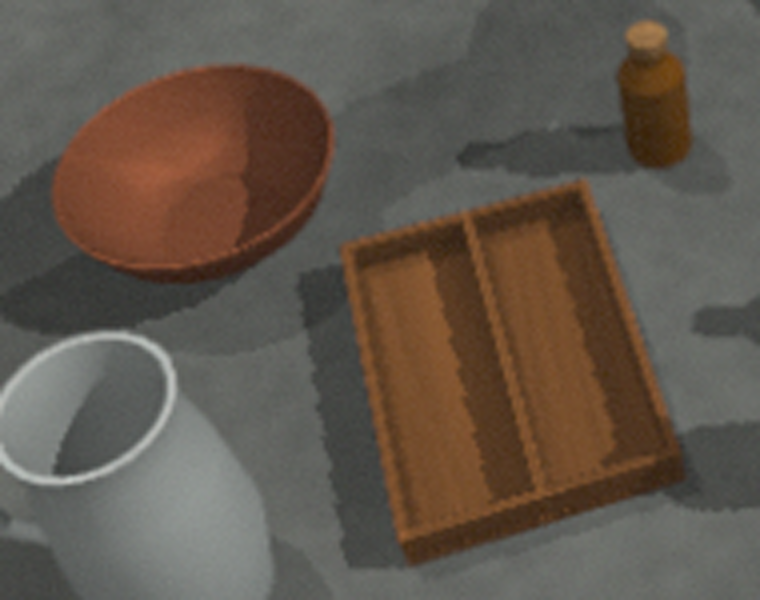

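View pics/c6.png

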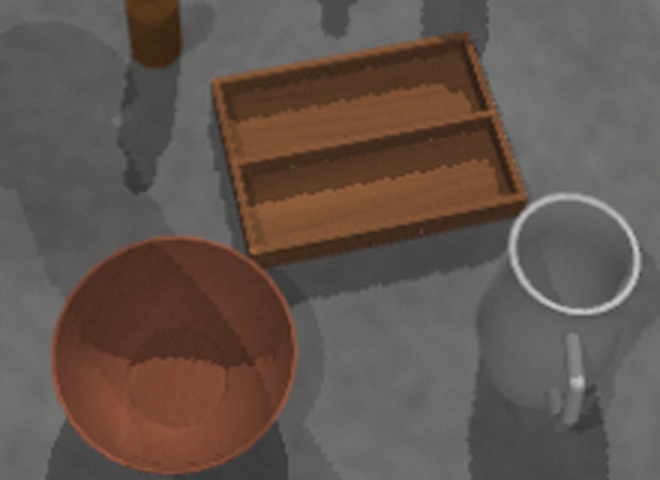

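Run:
```python
from h import *
a,b=load('scene0'),load('side0')
f=lambda p,k,o:(np.array(p)+.5)/k-.5+np.array(o)
def show(n,p,q,ks,kq,o1,o2):
    X,e=tri([a,b],[f(p,ks,o1),f(q,kq,o2)]); print(n,X.round(4),e[0]); return X
S=[show('stand',p,q,8,8,(310,115),(170,120)) for p,q in [((147,140),(112,372)),((485,122),(172,122)),((533,230),(350,124)),((183,247),(300,375))]]
T=[show('tray',p,q,4,3,(60,170),(210,255)) for p,q in [((345,247),(250,255)),((585,184),(214,82)),((682,460),(467,36)),((405,540),(524,198))]]
for C in (S,T):
    C=np.array(C); print('c',C.mean(0).round(4),'len01',np.linalg.norm(C[1]-C[0]).round(4),'len12',np.linalg.norm(C[2]-C[1]).round(4)); v=(C[2]-C[1]+C[3]-C[0]);print('yaw x',np.arctan2(v[1],v[0]).round(3)); v=(C[1]-C[0]+C[2]-C[3]);print('yaw y',(np.arctan2(v[1],v[0])-np.pi/2).round(3))
show('bowl',(194,168),(175,355),4,3,(60,170),(210,255))
show('jug',(87,408),(574,254),4,3,(60,170),(210,255))
k=(4,3,(200,150),(180,120))
for n,p,q in [('oil',(88,112),(239,379)),('vin',(359,283),(434,243)),('ring',(584,243),(362,156)),('fork_h',(202,66),(85,369)),('fork_t',(327,212),(265,304)),('spoon_h',(345,53),(103,273)),('spoon_b',(453,183),(259,230))]: show(n,p,q,*k)
show('jar',(436,145),(263,88),1,1,(0,0),(0,0))
```

```text
stand [0.3929 0.2701 0.0252] 0.3
stand [0.4387 0.3878 0.0229] 0.2
stand [0.4977 0.3623 0.0241] 0.1
stand [0.4516 0.245  0.027 ] 0.6
tray [ 0.4996 -0.2918  0.0193] 0.1
tray [ 0.521  -0.1554  0.0209] 0.0
tray [ 0.7133 -0.1811  0.0171] 0.3
tray [ 0.6925 -0.3181  0.02  ] 0.1
c [0.4452 0.3163 0.0248] len01 0.1263 len12 0.0643
yaw x -0.407
yaw y -0.373
c [ 0.6066 -0.2366  0.0193] len01 0.1381 len12 0.194
yaw x -0.134
yaw y -0.153
bowl [ 0.4279 -0.3521  0.0474] 0.5
jug [ 0.656  -0.4157  0.1554] 0.0
oil [ 0.4943 -0.0971  0.0936] 0.1
vin [ 0.6748 -0.0238  0.0895] 0.2
ring [0.6727 0.1289 0.038 ] 0.1
fork_h [0.3955 0.0195 0.0017] 0.3
fork_t [0.5513 0.0297 0.0019] 1.5
spoon_h [0.4333 0.1084 0.0055] 0.6
spoon_b [0.5707 0.1076 0.0052] 0.2
jar [0.6602 0.391  0.1223] 0.3
```

Measured: stand centre (0.445, 0.316), yaw −0.39; tray (0.607, −0.237), yaw −0.14; heights and lengths agree within a few mm except the tray rim (19 against 26 mm), which I'll re-measure with the wrist camera. Moving to hover over the oil cruet.

>>> jog_arm([
  {"travel": [29,62,0],"turn": 0.16},
  {"travel": [58,123,0],"turn": 0.32},
  {"travel": [87,184,0],"turn": 0.48},
  {"travel": [115,244,0],"turn": 0.64},
  {"travel": [143,304,0],"turn": 0.8},
], gripper=1, newtons=20)

```text
time: 0.78
position: [0.377, -0.3449, 0.2446]
orientation: [0.833, 0.554, 0.0, 0.0]
force: [0.7, -0.1, 0.5]
grip_width: 0.087
```

>>> jog_arm([
  {"travel": [27,57,0],"turn": 0.02},
  {"travel": [54,114,0],"turn": 0.02},
  {"travel": [81,171,0],"turn": 0.02},
  {"travel": [108,228,0],"turn": 0.02},
  {"travel": [108,228,0],"turn": 0.02},
])

```text
time: 1.4
position: [0.4861, -0.1133, 0.2449]
orientation: [0.826, 0.564, 0.001, -0.0]
force: [-0.7, -1.1, -0.4]
grip_width: 0.0869
```

Run:
```python
from h import *
c=snap('wrist','w1'); print(c['s']['position'],c['s']['orientation'],c['s']['joints'].round(2))
print(proj(c,[[.4943,-.0971,.094]]))
```

```text
[ 0.48606756 -0.11329307  0.24488184] [ 8.25672208e-01  5.64148751e-01  1.17313471e-03 -4.64735632e-04] [ 0.58  0.22 -0.5   1.92  0.12  1.03 -0.35]
[[280.79684022 176.13086035]]
```

View pics/w1.png

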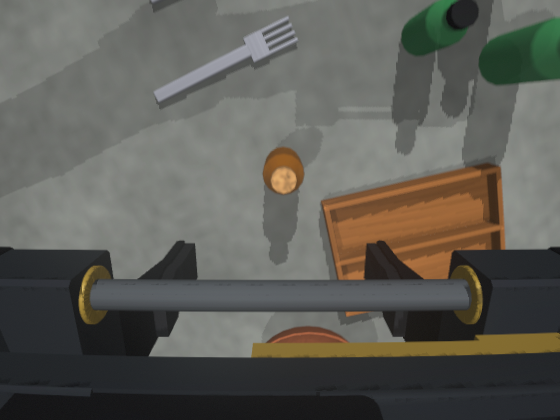

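The wrist view shows the oil stopper at (284,180), close to the predicted (281,176), with the tray at right and fork top left. I'll let the arm settle and re-measure.

Run:
```python
from h import *
snap('wrist','w1b');snap('wrist','w1b');c=snap('wrist','w2'); print(c['s']['position'],c['s']['joint_velocities'].round(3))
im=c['color'];h=hsv(c)
m=(h[...,0]<25)&(h[...,1]>90)&(h[...,2]>150); m[:, :220]=0;m[:,320:]=0;m[230:]=0
print(blobs(m)[0]); print(proj(c,[[.4943,-.0971,.094]]))
a,b=load('scene0'),load('side0')
cv2.imwrite('pics/c7.png',cv2.resize(im[0:250,120:560,::-1],None,fx=1.8,fy=1.8))
```

```text
[ 0.48394272 -0.11973386  0.24424214] [ 0.021 -0.001  0.019  0.003 -0.001  0.001 -0.001]
[(1, [270, 159, 26, 26, 520], [282.9, 171.2])]
[[280.26565281 167.89001118]]
```

View pics/c7.png

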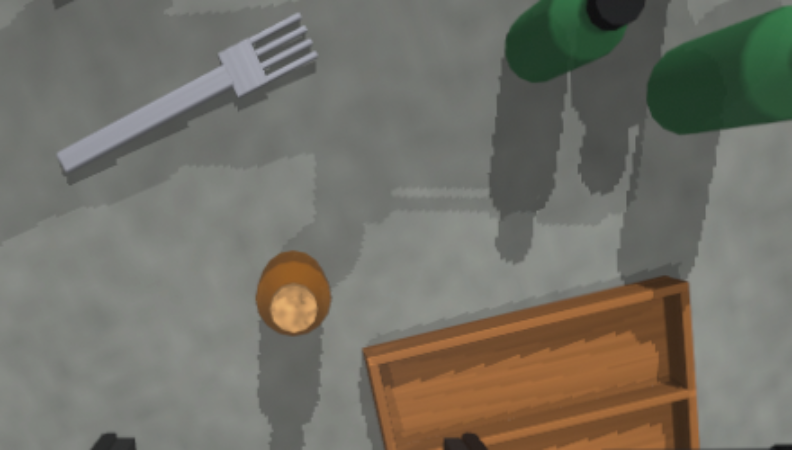

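The crop shows the stopper at wrist px (283,171), fork upper left and the tray's near corner at full-frame (324,194).

Run:
```python
from h import *
a,b,c=load('scene0'),load('side0'),load('w2')
f=lambda p,k,o:(np.array(p)+.5)/k-.5+np.array(o)
A=lambda p:f(p,4,(200,150));B=lambda p:f(p,3,(180,120));W=lambda p:f(p,1.8,(120,0))
def t(n,p,q,w):
    print(n,tri([a,b,c],[p,q,w]), plane(c,[w],{'o':.094}.get(n[0],.004)).round(4))
t('oil',A((88,112)),B((239,379)),(282.9,171.2))
t('fork_h',A((202,66)),B((85,369)),W((64,162)))
t('fork_t',A((327,212)),B((265,304)),W((308,38)))
T=lambda p:f(p,4,(60,170)); U=lambda p:f(p,3,(210,255))
for p,q,w in [((585,184),(214,82),(366,351)),((682,460),(467,36),(687,283))]: print('tray',tri([a,b,c],[T(p),U(q),W(w)]),plane(c,[W(w)],.026).round(4))
```

```text
oil (array([ 0.49506404, -0.09875557,  0.09544835]), [np.float64(1.4), np.float64(1.2), np.float64(1.6)]) [[ 0.4953 -0.1006  0.094 ]]
fork_h (array([0.39613229, 0.01806673, 0.00275386]), [np.float64(1.3), np.float64(0.6), np.float64(1.5)]) [[0.3968 0.0164 0.004 ]]
fork_t (array([0.55303685, 0.0266407 , 0.00472169]), [np.float64(1.4), np.float64(3.4), np.float64(2.9)]) [[0.5546 0.0243 0.004 ]]
tray (array([ 0.5212847 , -0.15462056,  0.02010884]), [np.float64(1.0), np.float64(0.3), np.float64(1.2)]) [[ 0.5219 -0.152   0.026 ]]
tray (array([ 0.71425416, -0.18335107,  0.02142638]), [np.float64(2.2), np.float64(2.4), np.float64(2.4)]) [[ 0.7134 -0.1839  0.026 ]]
```

>>> jog_arm([
  {"travel": [11,21,-20]},
  {"travel": [11,21,-80]},
  {"travel": [11,21,-140]},
  {"travel": [11,21,-180]},
  {"travel": [11,21,-192]},
])

```text
invalid input
```

>>> jog_arm([
  {"travel": [0,0,0]},
  {"travel": [0,0,0]},
])

```text
invalid input
```

Turn must be given in every row.

>>> jog_arm([
  {"travel": [11,21,-20],"turn": 0},
  {"travel": [11,21,-80],"turn": 0},
  {"travel": [11,21,-140],"turn": 0},
  {"travel": [11,21,-180],"turn": 0},
  {"travel": [11,21,-192],"turn": 0},
])

```text
time: 2.22
position: [0.4933, -0.0995, 0.0503]
orientation: [0.829, 0.559, -0.002, -0.001]
force: [0.7, -0.2, 0.7]
grip_width: 0.087
```

>>> jog_arm([
  {"travel": [0,0,0],"turn": 0},
  {"travel": [0,0,0],"turn": 0},
])

```text
time: 2.48
position: [0.4968, -0.0984, 0.0542]
orientation: [0.829, 0.56, 0.001, 0.001]
force: [-0.8, -0.3, -0.3]
grip_width: 0.0867
```

>>> jog_arm([
  {"travel": [0,0,0],"turn": 0},
  {"travel": [0,0,0],"turn": 0},
  {"travel": [0,0,0],"turn": 0},
  {"travel": [0,0,0],"turn": 0},
  {"travel": [0,0,0],"turn": 0},
], gripper=-1, newtons=20)

```text
time: 3.1
position: [0.4954, -0.0978, 0.0525]
orientation: [0.828, 0.56, 0.0, -0.0]
force: [0.4, -0.2, -0.4]
grip_width: 0.0448
```

Run:
```python
from h import *
for i in range(3): s=ctrl.read_state(); print(s['position'].round(4),s['force'].round(2),s['grip_width'])
c=snap('wrist','w3');print(c['s']['position'])
```

```text
[ 0.4954 -0.0978  0.0525] [ 0.36 -0.23 -0.36] 0.04484352628327857
[ 0.4954 -0.0978  0.0525] [ 0.36 -0.23 -0.36] 0.04484352628327857
[ 0.4954 -0.0978  0.0525] [ 0.36 -0.23 -0.36] 0.04484352628327857
[ 0.49543056 -0.09781402  0.05251325]
```

View pics/w3.png

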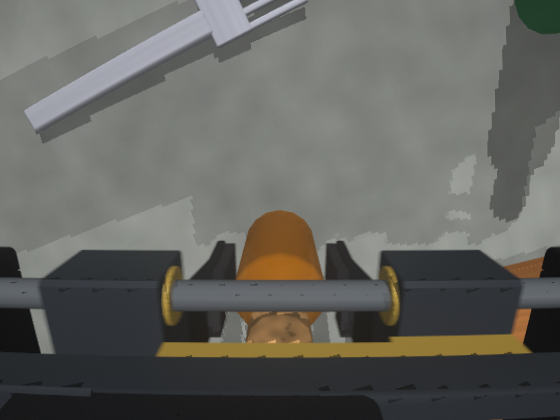

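The bottle is centred between the pads (px 281,265); the fingers are still closing.

>>> jog_arm([
  {"travel": [0,0,0],"turn": 0},
  {"travel": [0,0,0],"turn": 0},
  {"travel": [0,0,0],"turn": 0},
])

```text
time: 3.52
position: [0.4953, -0.0978, 0.0525]
orientation: [0.828, 0.56, -0.0, -0.0]
force: [-0.4, 1.0, 1.1]
grip_width: 0.0396
```

>>> jog_arm([
  {"travel": [0,0,20],"turn": 0},
  {"travel": [0,0,70],"turn": 0},
  {"travel": [0,0,110],"turn": 0},
  {"travel": [0,0,110],"turn": 0},
])

```text
time: 4.03
position: [0.4975, -0.0981, 0.1653]
orientation: [0.829, 0.56, 0.002, 0.002]
force: [-0.0, -0.4, -1.4]
grip_width: 0.0393
```

Run:
```python
from h import *
s=ctrl.read_state(); print(s['position'],s['force'],s['grip_width'])
```

```text
[ 0.49747305 -0.09808441  0.1653104 ] [-0.02098025 -0.4150096  -1.38349883] 0.03928379166704181
```

>>> jog_arm([
  {"travel": [-4,40,20],"turn": 0},
  {"travel": [-8,85,35],"turn": 0},
  {"travel": [-12,130,35],"turn": 0},
  {"travel": [-16,175,35],"turn": 0},
  {"travel": [-20,220,35],"turn": 0},
])

```text
time: 4.65
position: [0.4743, 0.1229, 0.196]
orientation: [0.829, 0.56, -0.001, -0.0]
force: [0.7, 0.3, -1.1]
grip_width: 0.0394
```

>>> jog_arm([
  {"travel": [-5,45,0],"turn": 0},
  {"travel": [-10,80,0],"turn": 0},
  {"travel": [-15,110,0],"turn": 0},
  {"travel": [-18,130,0],"turn": 0},
  {"travel": [-18,130,0],"turn": 0},
])

```text
time: 5.28
position: [0.4561, 0.2532, 0.1962]
orientation: [0.827, 0.561, -0.001, -0.001]
force: [-0.4, -1.1, -1.2]
grip_width: 0.0396
```

>>> jog_arm([
  {"travel": [0,0,0],"turn": 0},
  {"travel": [0,0,0],"turn": 0},
])

```text
time: 5.52
position: [0.4577, 0.2506, 0.1971]
orientation: [0.829, 0.559, -0.001, 0.0]
force: [-0.1, 0.3, -2.0]
grip_width: 0.0398
```

Run:
```python
from h import *
c=snap('wrist','w4');print(c['s']['position'],c['s']['joints'].round(2),c['s']['grip_width']); print(proj(c,[[.4567,.3443,.006],[.4335,.288,.006]]))
```

```text
[0.45770992 0.2506391  0.19708425] [-0.05  0.34 -0.65  1.92  0.25  0.96 -1.2 ] 0.03976180004251034
[[239.91915034  94.33685655]
 [241.29658417 160.02532253]]
```

View pics/w4.png

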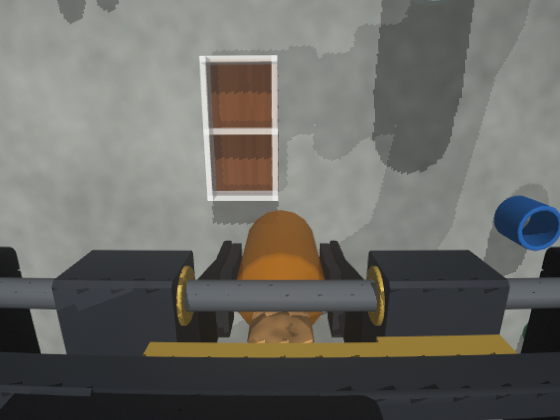

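The stand's top outer corners are at wrist px (201,57), (278,57), (277,200), (209,200); the ring shows at right.

Run:
```python
from h import *
c=load('w4')
X=plane(c,[(201,56.5),(278,56.5),(277.5,200),(209,200)],.026);print(X.round(4))
print(X.mean(0).round(4)); e=[np.linalg.norm(X[i]-X[(i+1)%4]).round(4) for i in range(4)];print(e)
v=X[0]-X[3]+X[1]-X[2];print('yaw',np.arctan2(v[1],v[0])-np.pi/2)
a,b=load('scene0'),load('side0');f=lambda p,k,o:(np.array(p)+.5)/k-.5+np.array(o)
R=[((147,140),(112,372),(209,200)),((485,122),(172,122),(201,56.5)),((533,230),(350,124),(278,56.5)),((183,247),(300,375),(277.5,200))]
Y=[]
for p,q,w in R:
    x,e=tri([a,b,c],[f(p,8,(310,115)),f(q,8,(170,120)),w]);Y.append(x);print(x.round(4),e)
print(np.mean(Y,0))
```

```text
[[0.4403 0.3836 0.026 ]
 [0.5007 0.3589 0.026 ]
 [0.4531 0.2427 0.026 ]
 [0.3934 0.2668 0.026 ]]
[0.4468 0.313  0.026 ]
[np.float64(0.0653), np.float64(0.1256), np.float64(0.0644), np.float64(0.1259)]
yaw -0.3850539233873309
[0.3937 0.2679 0.0271] [np.float64(1.3), np.float64(0.9), np.float64(1.0)]
[0.4397 0.3851 0.0247] [np.float64(1.3), np.float64(1.1), np.float64(1.2)]
[0.4993 0.3596 0.0262] [np.float64(0.7), np.float64(1.8), np.float64(1.5)]
[0.4525 0.2437 0.0282] [np.float64(0.9), np.float64(1.1), np.float64(0.9)]
[0.44630346 0.31407717 0.02655305]
```

>>> jog_arm([
  {"travel": [0,45,0],"turn": 0},
  {"travel": [1,80,0],"turn": 0},
  {"travel": [1,91,0],"turn": 0},
  {"travel": [1,91,0],"turn": 0},
  {"travel": [1,91,0],"turn": 0},
])

```text
time: 6.2
position: [0.4589, 0.3412, 0.1973]
orientation: [0.829, 0.559, -0.001, 0.001]
force: [-0.2, 0.5, -2.3]
grip_width: 0.0397
```

>>> jog_arm([
  {"travel": [0,0,-35],"turn": 0},
  {"travel": [0,0,-70],"turn": 0},
  {"travel": [0,0,-95],"turn": 0},
  {"travel": [0,0,-105],"turn": 0},
  {"travel": [0,0,-105],"turn": 0},
])

```text
time: 6.82
position: [0.4587, 0.3423, 0.0925]
orientation: [0.829, 0.56, -0.0, 0.0]
force: [0.4, -0.2, -1.7]
grip_width: 0.0397
```

Run:
```python
from h import *
c=snap('wrist','w5');print(c['s']['position'],c['s']['orientation'],c['s']['force'])
snap('side','s5');snap('scene','e5')
crop('side0',0,0,10,10,1,'x');crop('s5',150,90,260,190,6,'c8')
```

```text
[0.45870649 0.34233775 0.09249348] [ 8.28766248e-01  5.59594826e-01 -3.03738616e-04  2.12365159e-04] [ 0.40520256 -0.16882977 -1.69950189]
```

View pics/c8.png

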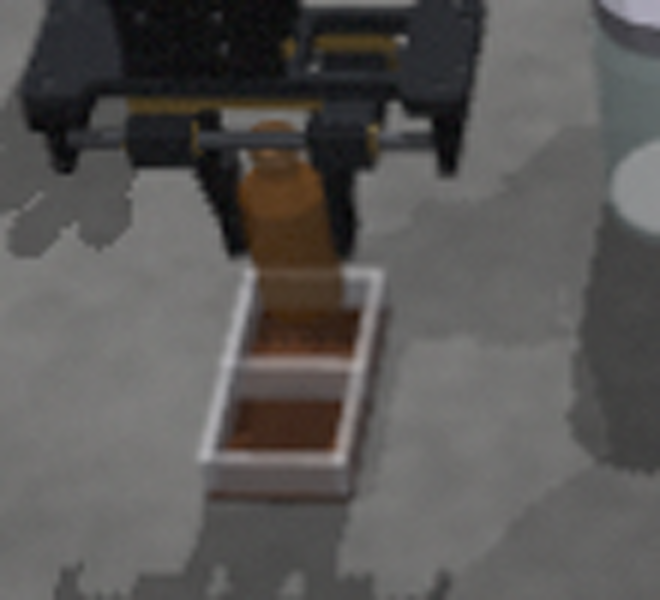

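View pics/w5.png

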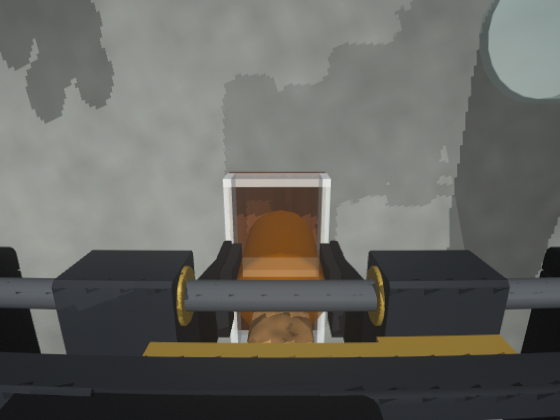

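The bottle is centred over the +y well (bottle column 281, well walls 228–328) and hangs upright. Lowering.

>>> jog_arm([
  {"travel": [-1,0,-15],"turn": 0},
  {"travel": [-1,0,-26],"turn": 0},
  {"travel": [-1,0,-32],"turn": 0},
  {"travel": [-1,0,-32],"turn": 0},
  {"travel": [-1,0,-33],"turn": 0},
])

```text
time: 7.6
position: [0.4576, 0.3434, 0.0597]
orientation: [0.828, 0.56, 0.0, -0.0]
force: [0.3, 0.4, -2.3]
grip_width: 0.0391
```

>>> jog_arm([
  {"travel": [0,0,0],"turn": 0},
  {"travel": [0,0,0],"turn": 0},
  {"travel": [0,0,0],"turn": 0},
  {"travel": [0,0,0],"turn": 0},
  {"travel": [0,0,0],"turn": 0},
], gripper=0.6)

```text
time: 8.22
position: [0.4575, 0.3432, 0.0596]
orientation: [0.828, 0.56, 0.0, 0.0]
force: [-0.4, -1.8, 0.7]
grip_width: 0.0694
```

>>> jog_arm([
  {"travel": [0,0,20],"turn": 0},
  {"travel": [0,0,60],"turn": 0},
  {"travel": [0,0,110],"turn": 0},
  {"travel": [0,0,160],"turn": 0},
  {"travel": [0,-20,190],"turn": 0},
])

```text
time: 8.85
position: [0.4573, 0.3254, 0.2541]
orientation: [0.828, 0.561, 0.003, -0.001]
force: [1.0, 0.3, 0.2]
grip_width: 0.0697
```

Run:
```python
from h import *
c=snap('side','s6');print(c['s']['position'],c['s']['force'])
crop('s6',150,90,260,190,6,'c9')
```

```text
[0.45733775 0.32543532 0.25405757] [0.97736107 0.32841192 0.21729511]
```

View pics/c9.png

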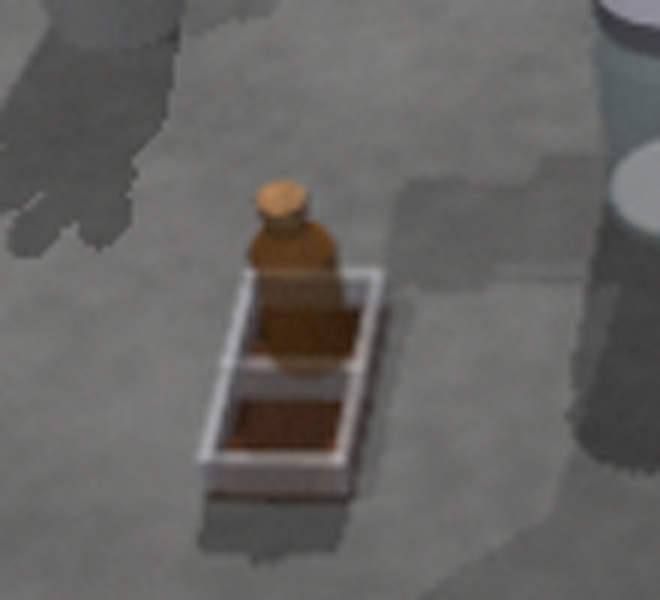

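Oil stands upright in its well. Next, the small green cruet, with jaws along y to clear the big bottles.

>>> jog_arm([
  {"travel": [25,-43,0],"turn": -0.15},
  {"travel": [50,-86,0],"turn": -0.3},
  {"travel": [75,-129,0],"turn": -0.45},
  {"travel": [100,-172,0],"turn": -0.6},
  {"travel": [125,-215,0],"turn": -0.75},
], gripper=1)

```text
time: 9.52
position: [0.583, 0.107, 0.251]
orientation: [0.977, 0.215, 0.001, -0.0]
force: [1.2, 0.4, 0.6]
grip_width: 0.0869
```

>>> jog_arm([
  {"travel": [25,-43,0],"turn": -0.15},
  {"travel": [50,-86,0],"turn": -0.3},
  {"travel": [75,-129,0],"turn": -0.44},
  {"travel": [84,-148,0],"turn": -0.44},
  {"travel": [84,-148,0],"turn": -0.44},
])

```text
time: 10.15
position: [0.6664, -0.0409, 0.2498]
orientation: [1.0, -0.001, 0.0, -0.0]
force: [0.2, 0.2, 0.6]
grip_width: 0.087
```

>>> jog_arm([
  {"travel": [0,0,0],"turn": 0},
  {"travel": [0,0,0],"turn": 0},
])

```text
time: 10.4
position: [0.6659, -0.0374, 0.25]
orientation: [1.0, 0.001, 0.0, -0.001]
force: [-1.0, 0.2, 0.3]
grip_width: 0.0867
```

Run:
```python
from h import *
c=snap('wrist','w7');print(c['s']['position'],c['s']['orientation'],c['s']['joints'].round(2)); print(proj(c,[[.6748,-.0238,.092]]))
```

```text
[ 0.66592334 -0.0373796   0.24996383] [ 9.99999090e-01  1.25065261e-03  3.83636366e-05 -5.03681681e-04] [ 0.19  0.47 -0.29  1.54  0.14  1.16 -1.69]
[[263.24056196 186.54230305]]
```

View pics/w7.png

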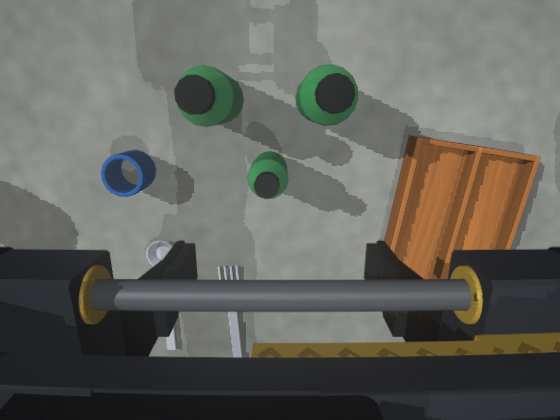

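The wrist view shows the small vinegar cruet at (267,176) with stopper (266,184), the two larger greens at (208,95) and (328,95), the ring at (127,173), and the tray at right.

Run:
```python
from h import *
a,b,c=load('scene0'),load('side0'),load('w7');h=hsv(c)
m=(h[...,2]<60); m2=np.zeros_like(m);m2[165:205,245:295]=m[165:205,245:295]
bl=blobs(m2)[0];print(bl)
w=bl[0][2]
f=lambda p,k,o:(np.array(p)+.5)/k-.5+np.array(o)
print(plane(c,[w],.094),tri([a,b,c],[f((359,283),4,(200,150)),f((434,243),3,(180,120)),w]))
g=(h[...,0]>50)&(h[...,0]<85)&(h[...,1]>90); print([x[1:] for x in blobs(g|((h[...,2]<60)&(np.arange(420)[:,None]<230)))[0]])
cv2.imwrite('pics/c10.png',cv2.resize(c['color'][40:220,90:380,::-1],None,fx=2.7,fy=2.7,interpolation=cv2.INTER_CUBIC))
```

```text
[(1, [254, 172, 25, 25, 482], [266.4, 184.1])]
[[ 0.67745755 -0.02670641  0.094     ]] (array([ 0.67558361, -0.025204  ,  0.09051638]), [np.float64(1.0), np.float64(1.2), np.float64(1.7)])
[([296, 65, 62, 60, 2832], [326.8, 95.0]), ([175, 66, 59, 60, 2708], [204.4, 95.6]), ([248, 152, 39, 45, 1300], [267.0, 174.9])]
```

View pics/c10.png

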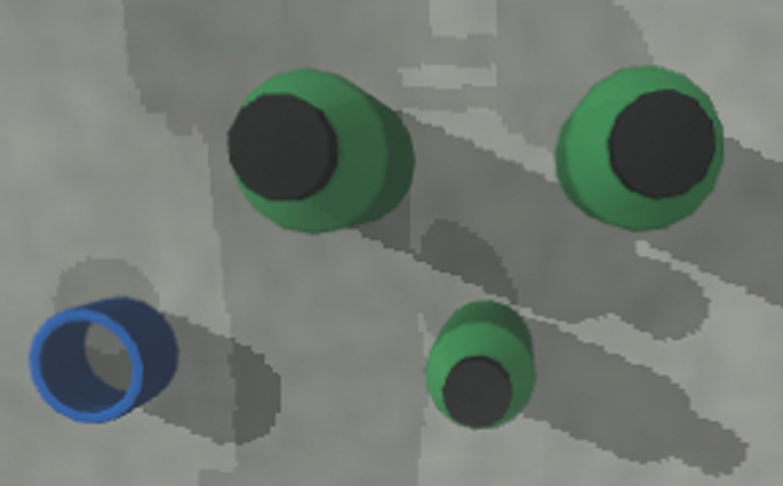

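The crop confirms that the bottle at lower centre is the smallest of the three greens, and standing clear. Descending on it.

>>> jog_arm([
  {"travel": [10,14,-10],"turn": 0},
  {"travel": [10,14,-65],"turn": 0},
  {"travel": [10,14,-120],"turn": 0},
  {"travel": [10,14,-170],"turn": 0},
  {"travel": [10,14,-197],"turn": 0},
])

```text
time: 11.08
position: [0.6747, -0.024, 0.0484]
orientation: [1.0, 0.0, -0.003, -0.0]
force: [-1.1, 0.1, 0.4]
grip_width: 0.087
```

>>> jog_arm([
  {"travel": [0,0,0],"turn": 0},
  {"travel": [0,0,0],"turn": 0},
])

```text
time: 11.32
position: [0.6776, -0.0248, 0.0536]
orientation: [1.0, -0.0, 0.001, -0.0]
force: [1.0, 0.1, -0.6]
grip_width: 0.0869
```

Run:
```python
from h import *
c=snap('wrist','w8');print(c['s']['position'],c['s']['force'])
```

```text
[ 0.67758769 -0.0247508   0.05358739] [ 1.0461901   0.08435176 -0.59847627]
```

View pics/w8.png

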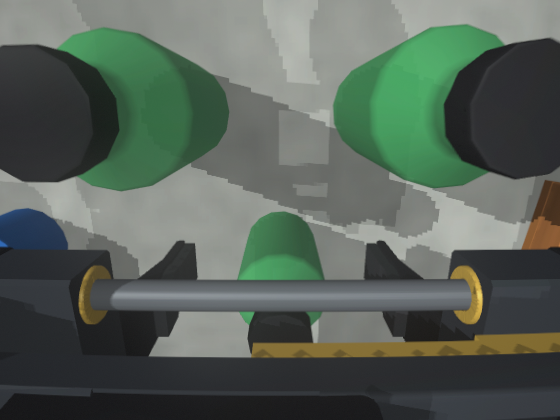

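The green cruet is centred between the pads (column 281) and the big bottles are clear. Closing and lifting.

>>> jog_arm([
  {"travel": [0,0,0],"turn": 0},
  {"travel": [0,0,0],"turn": 0},
  {"travel": [0,0,0],"turn": 0},
  {"travel": [0,0,0],"turn": 0},
  {"travel": [0,0,0],"turn": 0},
], gripper=-1)

```text
time: 12.0
position: [0.6764, -0.0259, 0.0526]
orientation: [1.0, -0.001, 0.0, 0.0]
force: [-0.6, 0.9, 0.3]
grip_width: 0.0448
```

>>> jog_arm([
  {"travel": [0,0,0],"turn": 0},
  {"travel": [0,0,0],"turn": 0},
  {"travel": [0,0,0],"turn": 0},
])

```text
time: 12.38
position: [0.6765, -0.0257, 0.0526]
orientation: [1.0, -0.001, 0.0, -0.0]
force: [-0.8, 0.1, 0.6]
grip_width: 0.0395
```

>>> jog_arm([
  {"travel": [0,0,20],"turn": 0},
  {"travel": [0,0,70],"turn": 0},
  {"travel": [0,0,120],"turn": 0},
  {"travel": [0,0,160],"turn": 0},
  {"travel": [0,0,160],"turn": 0},
])

```text
time: 13.0
position: [0.6787, -0.0258, 0.2181]
orientation: [1.0, -0.001, 0.005, 0.0]
force: [-0.2, 0.3, -2.2]
grip_width: 0.0397
```

>>> jog_arm([
  {"travel": [-30,38,0],"turn": 0.15},
  {"travel": [-60,77,0],"turn": 0.3},
  {"travel": [-90,116,0],"turn": 0.45},
  {"travel": [-120,155,0],"turn": 0.6},
  {"travel": [-150,193,0],"turn": 0.75},
])

```text
time: 13.62
position: [0.5245, 0.1678, 0.2116]
orientation: [0.93, 0.368, -0.001, 0.0]
force: [0.1, 0.3, -1.9]
grip_width: 0.0394
```

>>> jog_arm([
  {"travel": [-30,38,0],"turn": 0.15},
  {"travel": [-60,77,0],"turn": 0.3},
  {"travel": [-80,105,0],"turn": 0.437},
  {"travel": [-92,119,0],"turn": 0.437},
  {"travel": [-92,119,0],"turn": 0.437},
])

```text
time: 14.25
position: [0.4338, 0.2862, 0.2122]
orientation: [0.829, 0.559, -0.0, 0.0]
force: [-0.3, -0.3, -2.1]
grip_width: 0.0392
```

>>> jog_arm([
  {"travel": [0,0,-30],"turn": 0},
  {"travel": [0,0,-75],"turn": 0},
  {"travel": [0,0,-105],"turn": 0},
  {"travel": [0,0,-119],"turn": 0},
  {"travel": [0,0,-119],"turn": 0},
])

```text
time: 14.88
position: [0.435, 0.2851, 0.093]
orientation: [0.83, 0.558, -0.001, 0.0]
force: [-0.0, 0.1, -1.4]
grip_width: 0.0394
```

Run:
```python
from h import *
c=snap('wrist','w9');print(c['s']['position'],c['s']['orientation'],c['s']['force'])
snap('side','s9')
crop('s9',150,90,260,190,6,'c11')
```

```text
[0.43499725 0.28506824 0.09297957] [ 8.29934022e-01  5.57861061e-01 -7.05492622e-04  2.42686303e-04] [-0.01401068  0.10332489 -1.42784399]
```

View pics/c11.png

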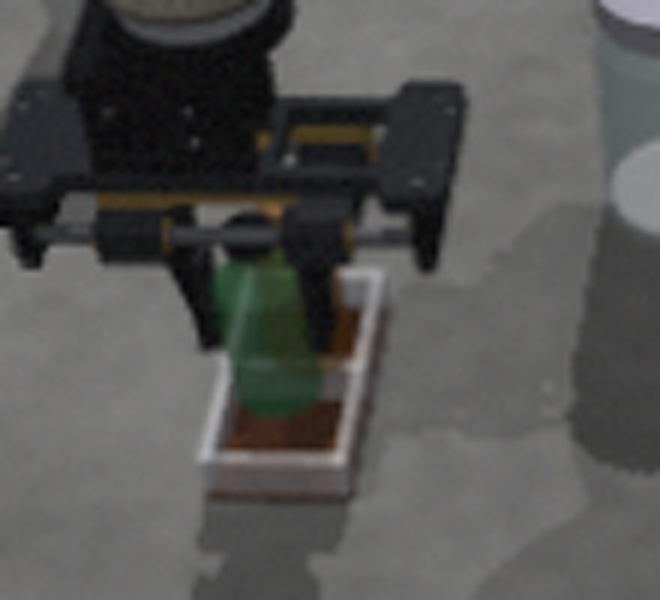

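View pics/w9.png

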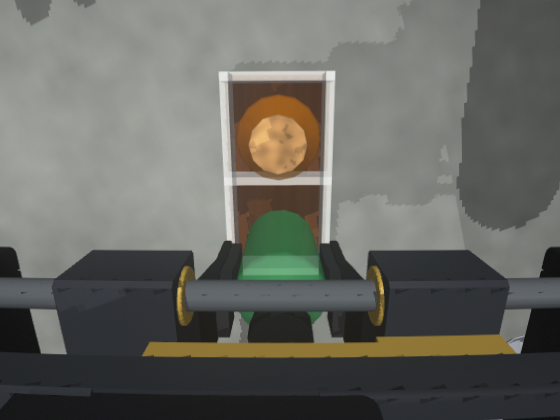

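The green cruet hangs centred over the empty well (column 281, well 233–322), with the oil upright in the other. Lowering and releasing.

>>> jog_arm([
  {"travel": [-1,0,-15],"turn": 0},
  {"travel": [-1,0,-26],"turn": 0},
  {"travel": [-1,0,-33],"turn": 0},
  {"travel": [-1,0,-33],"turn": 0},
  {"travel": [-1,0,-34],"turn": 0},
])

```text
time: 15.6
position: [0.4336, 0.2864, 0.0597]
orientation: [0.829, 0.559, 0.0, -0.0]
force: [-0.1, -0.6, -0.9]
grip_width: 0.0394
```

>>> jog_arm([
  {"travel": [0,0,0],"turn": 0},
  {"travel": [0,0,0],"turn": 0},
  {"travel": [0,0,0],"turn": 0},
  {"travel": [0,0,0],"turn": 0},
  {"travel": [0,0,0],"turn": 0},
], gripper=0.6)

```text
time: 16.23
position: [0.4335, 0.2861, 0.0596]
orientation: [0.829, 0.559, 0.0, 0.0]
force: [-0.2, 0.4, -0.3]
grip_width: 0.0689
```

>>> jog_arm([
  {"travel": [0,0,20],"turn": 0},
  {"travel": [0,0,60],"turn": 0},
  {"travel": [0,0,110],"turn": 0},
  {"travel": [0,0,160],"turn": 0},
  {"travel": [0,-20,190],"turn": 0},
])

```text
time: 16.85
position: [0.4336, 0.268, 0.2524]
orientation: [0.829, 0.56, 0.002, -0.0]
force: [1.2, -0.4, -0.6]
grip_width: 0.0698
```

>>> jog_arm([
  {"travel": [6,-34,0],"turn": -0.16},
  {"travel": [12,-68,0],"turn": -0.32},
  {"travel": [18,-102,0],"turn": -0.48},
  {"travel": [24,-136,0],"turn": -0.64},
  {"travel": [30,-170,0],"turn": -0.8},
], gripper=1)

```text
time: 17.48
position: [0.4634, 0.095, 0.2496]
orientation: [0.982, 0.189, 0.0, 0.0]
force: [0.7, -0.1, -0.5]
grip_width: 0.0868
```

>>> jog_arm([
  {"travel": [4,-30,0],"turn": -0.16},
  {"travel": [8,-60,0],"turn": -0.32},
  {"travel": [10,-70,0],"turn": -0.34},
  {"travel": [10,-70,0],"turn": -0.34},
  {"travel": [10,-70,0],"turn": -0.34},
])

```text
time: 18.1
position: [0.4733, 0.0277, 0.2496]
orientation: [1.0, 0.025, 0.0, -0.0]
force: [0.1, 0.7, 0.1]
grip_width: 0.0868
```

Run:
```python
from h import *
c=snap('wrist','w10');print(c['s']['position'],c['s']['orientation'],c['s']['joints'].round(2))
s=snap('side','s10');crop('s10',150,90,260,190,6,'c12')
```

```text
[0.47328095 0.0276698  0.24958576] [ 9.99695031e-01  2.46934139e-02  1.59904225e-06 -2.83275605e-04] [ 0.22  0.16 -0.41  1.97  0.07  1.03 -1.74]
```

View pics/w10.png

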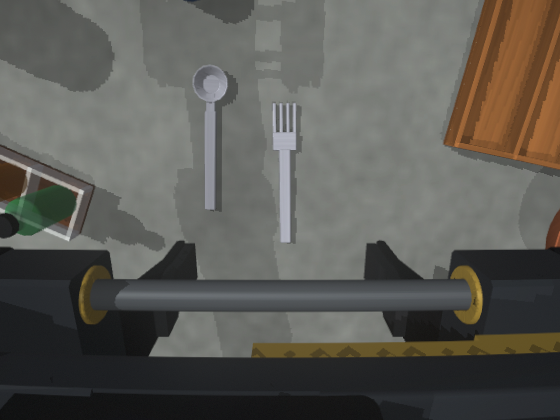

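View pics/c12.png

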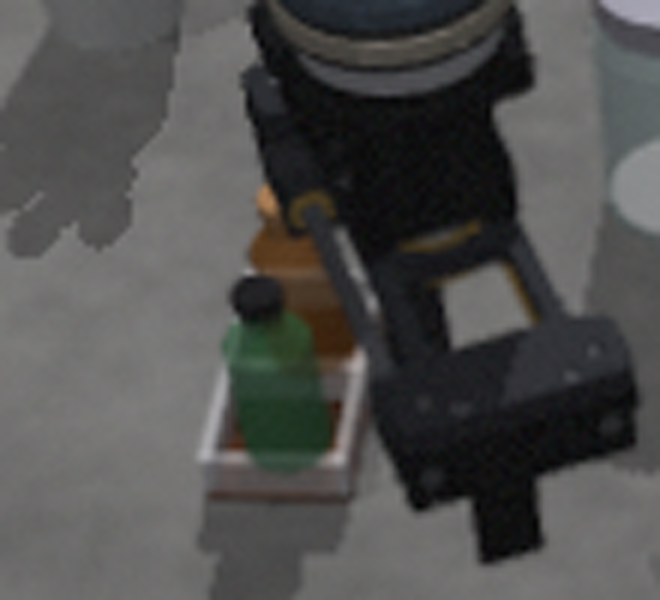

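Both cruets stand in the stand. The wrist view shows fork tines (284,102) to handle end (287,242), spoon bowl (210,83) to handle end (210,210), and the tray corner at (447,145).

Run:
```python
from h import *
c=load('w10');g=c['color'].astype(int); h=hsv(c)
m=(h[...,2]>125)&(g[...,2]-g[...,1]>3); m[:,:190]=0;m[:,310:]=0;m[250:]=0
for i,st,ce in blobs(m,300)[0]:
    l=blobs(m)[1]; ys,xs=np.nonzero(l==i)
    X=plane(c,np.c_[xs,ys],.006)[:,:2]; 
    mu=X.mean(0); u,s,v=np.linalg.svd(X-mu,full_matrices=False);d=v[0]*np.sign(v[0][0]); t=(X-mu)@d
    # handle-only direction
    H=X[t<t.min()+.09]; hm=H.mean(0); v2=np.linalg.svd(H-hm,full_matrices=False)[2][0];v2*=np.sign(v2[0])
    print(st,ce,'len',np.ptp(t),'mid',mu+d*(t.max()+t.min())/2,'yaw',np.arctan2(*v2[::-1]),'hw',np.ptp((H-hm)@[-v2[1],v2[0]]), 'end+80', hm+v2*(((H-hm)@v2).min()+.080))
a,b=load('scene0'),load('side0')
A=lambda p:(np.array(p)+.5)/4-.5+np.array((200,150));B=lambda p:(np.array(p)+.5)/3-.5+np.array((180,120))
for n,p,q,w in [('fork_h',(202,66),(85,369),(287,242)),('fork_t',(327,212),(265,304),(284,103)),('spoon_h',(345,53),(103,273),(210,209)),('spoon_b',(453,183),(259,230),(210,84))]: print(n,tri([a,b,c],[A(p),B(q),w]))
```

```text
[193, 65, 35, 145, 1756] [210.8, 127.2] len 0.15822564417590035 mid [0.51106431 0.10546518] yaw -0.010202060862007468 hw 0.010622401997566672 end+80 [0.51201725 0.10614326]
[272, 103, 24, 140, 1756] [284.1, 165.5] len 0.16003158546610063 mid [0.47530258 0.02165537] yaw 0.0616437393514074 hw 0.011565680604404435 end+80 [0.4752724  0.02173626]
fork_h (array([0.39620223, 0.01647995, 0.00479756]), [np.float64(2.8), np.float64(0.8), np.float64(2.7)])
fork_t (array([0.55317949, 0.02742341, 0.00451825]), [np.float64(1.1), np.float64(3.2), np.float64(2.3)])
spoon_h (array([0.43315527, 0.10710558, 0.00641197]), [np.float64(1.5), np.float64(0.3), np.float64(1.4)])
spoon_b (array([0.57091612, 0.10658747, 0.00588832]), [np.float64(0.8), np.float64(0.3), np.float64(0.8)])
```

>>> jog_arm([
  {"travel": [2,-4,-50],"turn": 0.012},
  {"travel": [2,-4,-110],"turn": 0.012},
  {"travel": [2,-4,-160],"turn": 0.012},
  {"travel": [2,-4,-200],"turn": 0.012},
  {"travel": [2,-4,-215],"turn": 0.012},
])

```text
time: 18.82
position: [0.4741, 0.0228, 0.0327]
orientation: [1.0, 0.03, -0.002, -0.0]
force: [-0.8, 0.6, 0.1]
grip_width: 0.0869
```

>>> jog_arm([
  {"travel": [0,0,-5],"turn": 0},
  {"travel": [0,0,-10],"turn": 0},
  {"travel": [0,0,-10],"turn": 0},
  {"travel": [0,0,-10],"turn": 0},
])

```text
time: 19.32
position: [0.476, 0.0221, 0.0254]
orientation: [1.0, 0.029, 0.001, 0.0]
force: [-0.2, 0.3, 0.4]
grip_width: 0.0865
```

Run:
```python
from h import *
c=snap('wrist','w11');print(c['s']['position'],c['s']['orientation'],c['s']['force'])
```

```text
[0.47604451 0.02209472 0.0253812 ] [9.99585161e-01 2.87874610e-02 8.85211452e-04 6.30188795e-05] [-0.20141172  0.27103238  0.36638629]
```

View pics/w11.png

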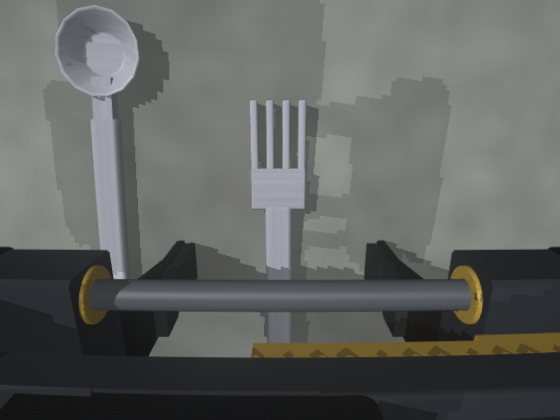

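The fork handle (column 278) is centred between the jaws and parallel. Closing.

>>> jog_arm([
  {"travel": [0,0,0],"turn": 0},
  {"travel": [0,0,0],"turn": 0},
  {"travel": [0,0,0],"turn": 0},
  {"travel": [0,0,0],"turn": 0},
  {"travel": [0,0,0],"turn": 0},
], gripper=-1, newtons=30)

```text
time: 20.0
position: [0.4754, 0.0222, 0.0245]
orientation: [1.0, 0.029, -0.0, 0.0]
force: [0.4, -0.3, -0.1]
grip_width: 0.0451
```

>>> jog_arm([
  {"travel": [0,0,0],"turn": 0},
  {"travel": [0,0,0],"turn": 0},
  {"travel": [0,0,0],"turn": 0},
  {"travel": [0,0,0],"turn": 0},
  {"travel": [0,0,0],"turn": 0},
])

```text
time: 20.62
position: [0.4754, 0.0221, 0.0246]
orientation: [1.0, 0.029, -0.0, 0.0]
force: [-0.5, 0.4, 0.1]
grip_width: 0.0122
```

>>> jog_arm([
  {"travel": [0,0,0],"turn": 0},
  {"travel": [0,0,20],"turn": 0},
  {"travel": [0,0,70],"turn": 0},
  {"travel": [0,0,130],"turn": 0},
  {"travel": [0,0,190],"turn": 0},
])

```text
time: 21.25
position: [0.4749, 0.022, 0.2162]
orientation: [1.0, 0.029, -0.0, 0.0]
force: [1.7, -0.1, -0.1]
grip_width: 0.0125
```

Run:
```python
from h import *
c=snap('wrist','w12');print(c['s']['position'],c['s']['orientation'],c['s']['force'],c['s']['grip_width'])
```

```text
[0.47491355 0.02204445 0.21621981] [ 9.99580247e-01  2.89697960e-02 -2.82896664e-04  2.02974500e-05] [ 1.68068084 -0.1165975  -0.12851746] 0.012548254706369825
```

View pics/w12.png

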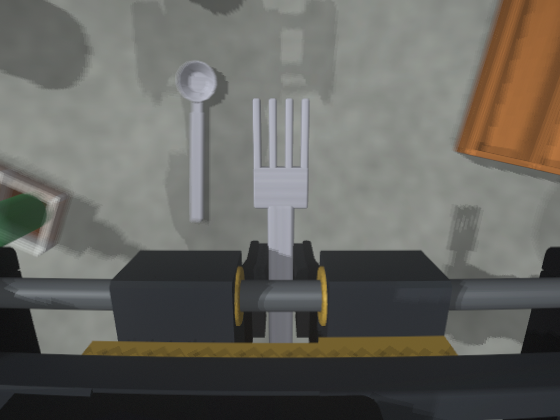

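Fork held level (tines at (281,100)–(281,205)). Going to the tray.

>>> jog_arm([
  {"travel": [23,-42,10],"turn": -0.05},
  {"travel": [46,-85,20],"turn": -0.1},
  {"travel": [69,-128,20],"turn": -0.15},
  {"travel": [92,-170,20],"turn": -0.2},
  {"travel": [115,-205,20],"turn": -0.2},
])

```text
time: 21.92
position: [0.5906, -0.1849, 0.2339]
orientation: [0.997, -0.072, -0.0, 0.0]
force: [0.2, 0.2, -0.8]
grip_width: 0.0125
```

>>> jog_arm([
  {"travel": [0,-7,0],"turn": 0},
  {"travel": [0,-7,0],"turn": 0},
  {"travel": [0,-7,0],"turn": 0},
])

```text
time: 22.3
position: [0.59, -0.1881, 0.2345]
orientation: [0.998, -0.07, -0.0, -0.0]
force: [-0.4, -0.4, 0.2]
grip_width: 0.0124
```

Run:
```python
from h import *
c=snap('wrist','w13');print(c['s']['position'],c['s']['orientation'],c['s']['force'],c['s']['joints'].round(2))
```

```text
[ 0.59003532 -0.18807406  0.23449546] [ 9.97548846e-01 -6.99721724e-02 -2.65063273e-04 -3.53575346e-04] [-0.39122117 -0.35655173  0.1560858 ] [ 0.44  0.4  -0.27  1.67  0.12  1.08 -1.57]
```

View pics/w13.png

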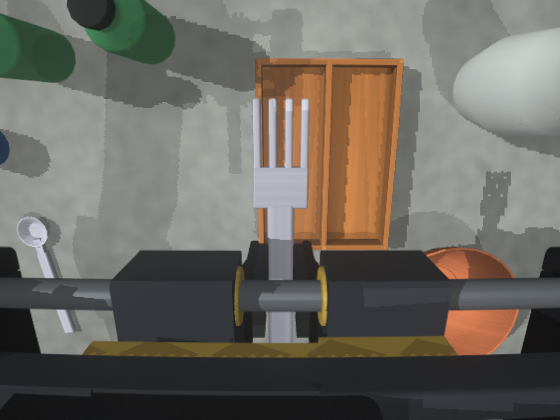

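Tray rim corners are at wrist px (256,60), (403,60), (388,248), with the divider from (328,62) to (323,245); jug at upper right (520,85).

Run:
```python
from h import *
c=load('w13')
crop('w13',240,45,420,260,2.7,'c13')
X=plane(c,[(256,59.5),(403,59.5),(388.5,248),(328,64),(323,245),(260,243)],.026);print(X.round(4))
d=lambda i,j:np.linalg.norm(X[i]-X[j]).round(4)
print(d(0,1),d(1,2),d(0,5)); v=X[1]-X[2];print('yaw',np.arctan2(v[1],v[0])); v=X[0]-X[1];print(np.arctan2(v[1],v[0])-np.pi/2); print('c',(X[0]+X[2])/2)
```

```text
[[ 0.7131 -0.1836  0.026 ]
 [ 0.6945 -0.3225  0.026 ]
 [ 0.5027 -0.2975  0.026 ]
 [ 0.6997 -0.2509  0.026 ]
 [ 0.5164 -0.2264  0.026 ]
 [ 0.5283 -0.1586  0.026 ]]
0.1402 0.1934 0.1865
yaw -0.12952934718022116
-0.133197070085199
c [ 0.60790277 -0.24057038  0.026     ]
```

View pics/c13.png

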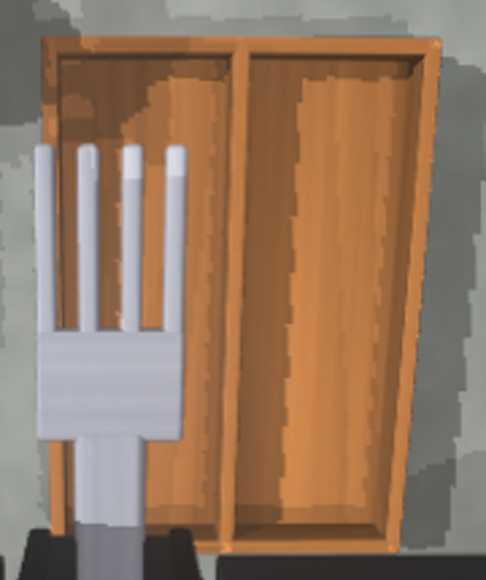

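>>> jog_arm([
  {"travel": [22,-15,-10],"turn": 0},
  {"travel": [22,-15,-60],"turn": 0},
  {"travel": [22,-15,-110],"turn": 0},
  {"travel": [22,-15,-150],"turn": 0},
  {"travel": [22,-15,-165],"turn": 0},
])

```text
time: 22.98
position: [0.6108, -0.2034, 0.0673]
orientation: [0.998, -0.07, -0.002, -0.001]
force: [-0.8, -0.4, 0.1]
grip_width: 0.0122
```

>>> jog_arm([
  {"travel": [0,0,0],"turn": 0},
  {"travel": [0,0,0],"turn": 0},
])

```text
time: 23.22
position: [0.6139, -0.2049, 0.0717]
orientation: [0.997, -0.071, 0.002, 0.0]
force: [1.3, 0.4, -0.5]
grip_width: 0.0122
```

Run:
```python
from h import *
c=snap('wrist','w14');print(c['s']['position'],c['s']['orientation'],c['s']['force'])
snap('side','s14');crop('s14',240,230,440,370,4,'c14')
```

```text
[ 0.61393286 -0.20492461  0.07166847] [ 9.97481520e-01 -7.09023352e-02  1.82860111e-03  3.63519202e-04] [ 1.33852486  0.36389098 -0.45908986]
```

View pics/w14.png

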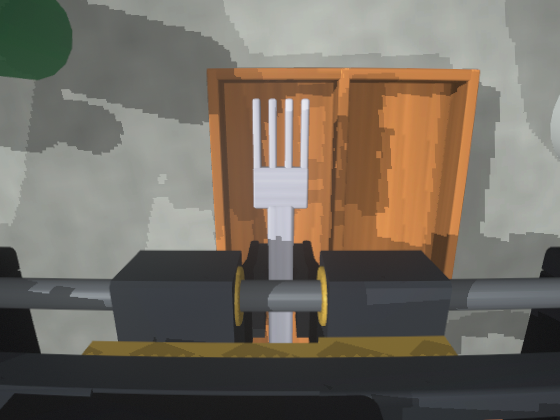

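View pics/c14.png

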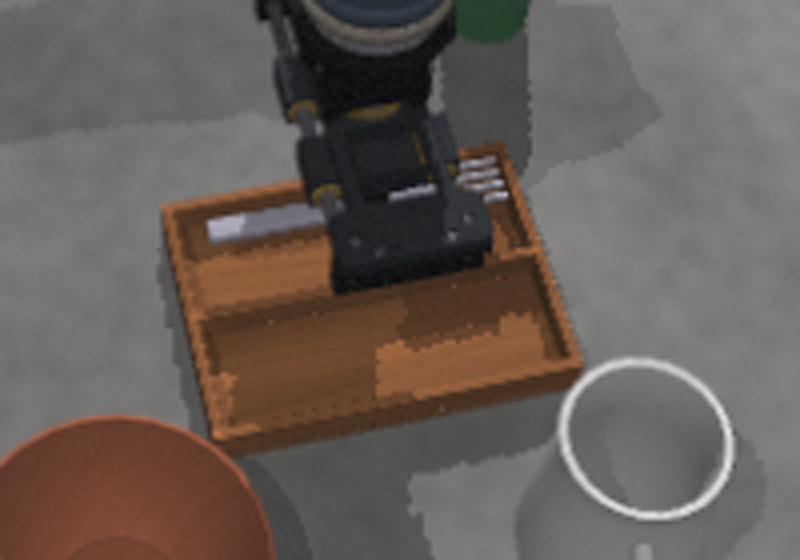

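The fork (column 281) is centred over the left bay (inner walls at about 223–338) with its ends inside the tray. Lowering.

>>> jog_arm([
  {"travel": [-1,0,-15],"turn": 0},
  {"travel": [-1,0,-28],"turn": 0},
  {"travel": [-1,0,-37],"turn": 0},
  {"travel": [-1,0,-38],"turn": 0},
  {"travel": [-1,0,-38],"turn": 0},
])

```text
time: 23.95
position: [0.6114, -0.2048, 0.0313]
orientation: [0.997, -0.071, -0.0, -0.0]
force: [-0.3, -0.2, 0.2]
grip_width: 0.0123
```

>>> jog_arm([
  {"travel": [0,0,0],"turn": 0},
  {"travel": [0,0,0],"turn": 0},
  {"travel": [0,0,0],"turn": 0},
], gripper=-0.48)

```text
time: 24.32
position: [0.6116, -0.2049, 0.0318]
orientation: [0.997, -0.071, 0.0, 0.0]
force: [-0.5, -0.3, -0.1]
grip_width: 0.0222
```

>>> jog_arm([
  {"travel": [0,0,20],"turn": 0},
  {"travel": [0,0,60],"turn": 0},
  {"travel": [0,0,110],"turn": 0},
  {"travel": [0,0,160],"turn": 0},
  {"travel": [0,0,215],"turn": 0},
])

```text
time: 24.95
position: [0.6111, -0.2047, 0.2497]
orientation: [0.997, -0.071, 0.001, 0.0]
force: [0.2, -0.2, 0.1]
grip_width: 0.0227
```

Run:
```python
from h import *
c=snap('wrist','w15');print(c['s']['position'],c['s']['orientation'],c['s']['force'])
```

```text
[ 0.61112078 -0.20469722  0.24969903] [ 9.97479788e-01 -7.09488431e-02  5.55629903e-04  1.62650563e-04] [ 0.24602405 -0.22842268  0.09146419]
```

View pics/w15.png

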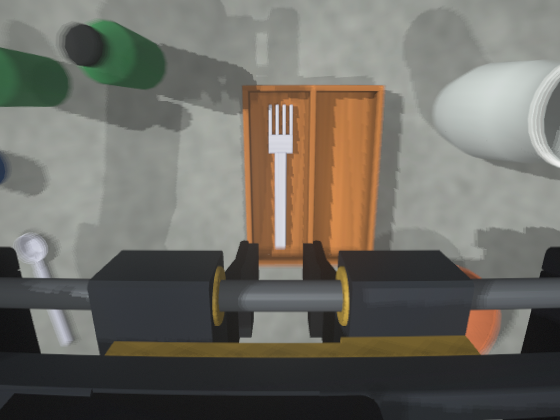

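Fork lies flat in the bay at (281,175). Next, the spoon.

>>> jog_arm([
  {"travel": [-18,48,0],"turn": 0.04},
  {"travel": [-36,98,0],"turn": 0.08},
  {"travel": [-54,148,0],"turn": 0.128},
  {"travel": [-72,198,0],"turn": 0.128},
  {"travel": [-90,248,0],"turn": 0.128},
], gripper=1)

```text
time: 25.62
position: [0.5208, 0.0448, 0.248]
orientation: [1.0, -0.007, 0.001, 0.0]
force: [0.3, 0.6, 1.3]
grip_width: 0.0645
```

>>> jog_arm([
  {"travel": [-14,40,0],"turn": 0},
  {"travel": [-23,63,-20],"turn": 0},
  {"travel": [-23,63,-70],"turn": 0},
  {"travel": [-23,63,-100],"turn": 0},
  {"travel": [-23,63,-100],"turn": 0},
])

```text
time: 26.25
position: [0.4972, 0.1058, 0.1457]
orientation: [1.0, -0.007, -0.002, 0.0]
force: [0.3, 1.3, 0.3]
grip_width: 0.0869
```

Run:
```python
from h import *
c=load('w15');print('jug edge',plane(c,[(434,112)],0.01),plane(c,[(434,112)],0.05))
c=snap('wrist','w16');print(c['s']['position'],c['s']['orientation'],c['s']['force'])
g=c['color'].astype(int); h=hsv(c)
m=(h[...,2]>125)&(g[...,2]-g[...,1]>3); m[245:]=0
print(blobs(m,200)[0]); print(proj(c,[[.432,.1062,.007],[.571,.1065,.009]]))
```

```text
jug edge [[ 0.66061753 -0.38137086  0.01      ]] [[ 0.66327652 -0.36407385  0.05      ]]
[0.49717245 0.10583724 0.1457283 ] [ 9.99974860e-01 -6.88080148e-03 -1.64599189e-03  4.73432825e-04] [0.30908056 1.30038944 0.29274454]
[(1, [254, 84, 47, 161, 2951], [278.8, 152.9])]
[[278.73359224 271.63634527]
 [275.81075682 110.68369713]]
```

View pics/w16.png

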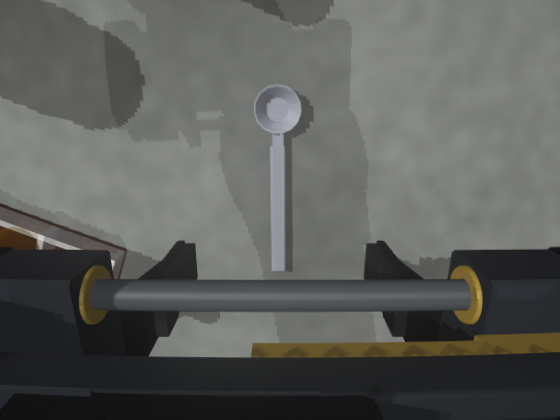

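Spoon bowl at (278,109), handle end (282,270), as predicted within 3 px. Descending and gripping.

>>> jog_arm([
  {"travel": [0,0,-45],"turn": 0},
  {"travel": [0,0,-90],"turn": 0},
  {"travel": [0,0,-112],"turn": 0},
  {"travel": [0,0,-122],"turn": 0},
  {"travel": [0,0,-122],"turn": 0},
])

```text
time: 26.92
position: [0.4995, 0.1064, 0.0256]
orientation: [1.0, -0.007, 0.001, -0.0]
force: [0.9, 0.4, -0.0]
grip_width: 0.0869
```

>>> jog_arm([
  {"travel": [0,0,0],"turn": 0},
  {"travel": [0,0,0],"turn": 0},
  {"travel": [0,0,0],"turn": 0},
  {"travel": [0,0,0],"turn": 0},
  {"travel": [0,0,0],"turn": 0},
], gripper=-1)

```text
time: 27.55
position: [0.4985, 0.1061, 0.0246]
orientation: [1.0, -0.007, 0.0, 0.0]
force: [-0.7, -0.2, -0.2]
grip_width: 0.0448
```

>>> jog_arm([
  {"travel": [0,0,0],"turn": 0},
  {"travel": [0,0,0],"turn": 0},
  {"travel": [0,0,0],"turn": 0},
  {"travel": [0,0,0],"turn": 0},
  {"travel": [0,0,0],"turn": 0},
])

```text
time: 28.18
position: [0.4985, 0.1061, 0.0245]
orientation: [1.0, -0.007, -0.0, 0.0]
force: [-0.2, -0.2, 0.2]
grip_width: 0.0121
```

>>> jog_arm([
  {"travel": [0,0,0],"turn": 0},
  {"travel": [0,0,20],"turn": 0},
  {"travel": [0,0,70],"turn": 0},
  {"travel": [0,0,130],"turn": 0},
  {"travel": [0,0,190],"turn": 0},
])

```text
time: 28.8
position: [0.4979, 0.1059, 0.2162]
orientation: [1.0, -0.007, -0.0, 0.0]
force: [1.0, -1.4, -0.8]
grip_width: 0.0121
```

Run:
```python
from h import *
c=snap('wrist','w17');print(c['s']['position'],c['s']['orientation'],c['s']['force'],c['s']['grip_width'])
```

```text
[0.49793756 0.1059483  0.21621638] [ 9.99975079e-01 -7.05229963e-03 -3.11998412e-04  9.25780845e-05] [ 0.96625036 -1.43001633 -0.80284257] 0.012072041561462594
```

View pics/w17.png

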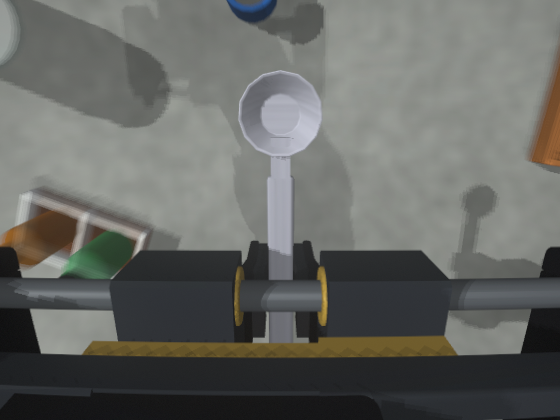

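Spoon held level and straight (column 280). To the free bay.

>>> jog_arm([
  {"travel": [11,-48,10],"turn": -0.03},
  {"travel": [22,-97,20],"turn": -0.06},
  {"travel": [33,-146,20],"turn": -0.1},
  {"travel": [45,-196,20],"turn": -0.128},
  {"travel": [56,-245,20],"turn": -0.128},
])

```text
time: 29.48
position: [0.5544, -0.1405, 0.2342]
orientation: [0.997, -0.071, -0.0, 0.0]
force: [0.0, -0.1, -1.0]
grip_width: 0.0125
```

>>> jog_arm([
  {"travel": [11,-48,0],"turn": 0},
  {"travel": [22,-95,0],"turn": 0},
  {"travel": [31,-131,0],"turn": 0},
  {"travel": [31,-131,-30],"turn": 0},
  {"travel": [31,-131,-60],"turn": 0},
])

```text
time: 30.1
position: [0.5852, -0.2705, 0.1733]
orientation: [0.997, -0.072, -0.0, 0.0]
force: [1.1, 0.2, -0.2]
grip_width: 0.0124
```

>>> jog_arm([
  {"travel": [0,0,-50],"turn": 0},
  {"travel": [0,0,-85],"turn": 0},
  {"travel": [0,0,-105],"turn": 0},
  {"travel": [0,0,-105],"turn": 0},
  {"travel": [0,0,-105],"turn": 0},
])

```text
time: 30.72
position: [0.5866, -0.2702, 0.071]
orientation: [0.997, -0.071, 0.001, 0.0]
force: [0.5, 0.1, -0.1]
grip_width: 0.0125
```

Run:
```python
from h import *
c=snap('wrist','w18');print(c['s']['position'],c['s']['orientation'],c['s']['force'])
snap('side','s18');crop('s18',240,230,440,370,4,'c18')
```

```text
[ 0.58661303 -0.2702094   0.07102243] [ 9.97473636e-01 -7.10237797e-02  1.33153533e-03  4.40919701e-04] [ 0.45569792  0.12895376 -0.05350247]
```

View pics/w18.png

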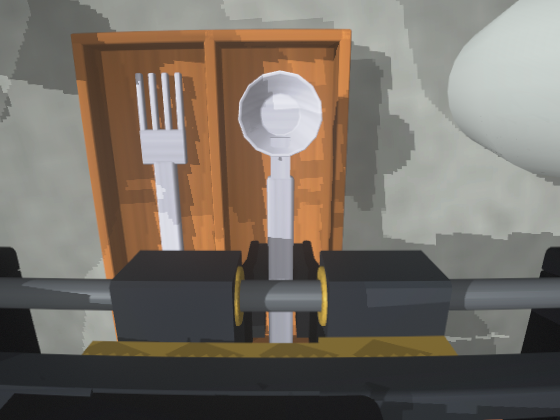

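View pics/c18.png

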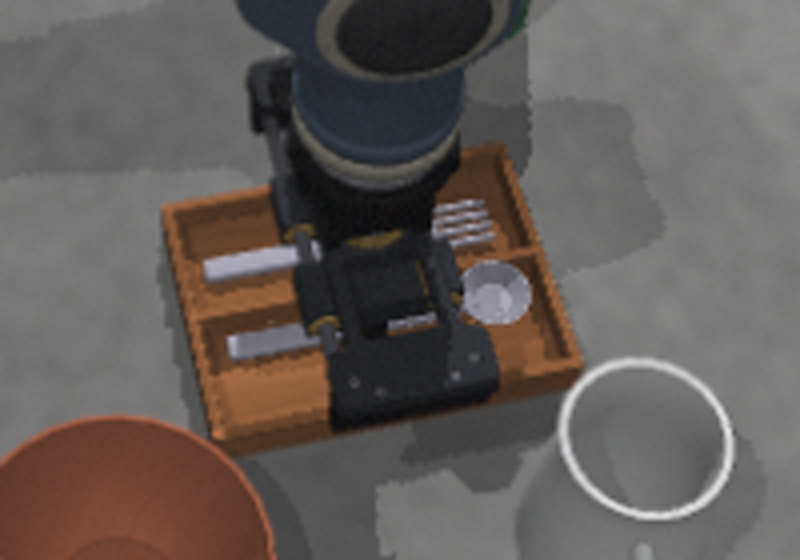

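The spoon (column 280) is centred over the free bay (about 218–338), clear of the jug and with both ends inside. Lowering.

>>> jog_arm([
  {"travel": [0,0,-15],"turn": 0},
  {"travel": [0,0,-28],"turn": 0},
  {"travel": [0,0,-37],"turn": 0},
  {"travel": [0,0,-38],"turn": 0},
  {"travel": [0,0,-38],"turn": 0},
])

```text
time: 31.45
position: [0.5855, -0.2698, 0.0314]
orientation: [0.997, -0.071, -0.0, -0.0]
force: [0.1, -0.8, 0.1]
grip_width: 0.0123
```

>>> jog_arm([
  {"travel": [0,0,0],"turn": 0},
  {"travel": [0,0,0],"turn": 0},
  {"travel": [0,0,0],"turn": 0},
], gripper=-0.48)

```text
time: 31.82
position: [0.5856, -0.2699, 0.0318]
orientation: [0.997, -0.071, 0.0, 0.0]
force: [-0.5, -0.6, -0.0]
grip_width: 0.0224
```

>>> jog_arm([
  {"travel": [0,0,20],"turn": 0},
  {"travel": [0,0,60],"turn": 0},
  {"travel": [0,0,110],"turn": 0},
  {"travel": [0,0,160],"turn": 0},
  {"travel": [0,20,215],"turn": 0},
])

```text
time: 32.45
position: [0.5848, -0.2516, 0.2496]
orientation: [0.997, -0.073, 0.001, 0.001]
force: [0.6, -0.7, -0.4]
grip_width: 0.0227
```

Run:
```python
from h import *
c=snap('wrist','w19');print(c['s']['position'],c['s']['orientation'],c['s']['force'],c['s']['grip_width'])
```

```text
[ 0.58475513 -0.25157233  0.2495649 ] [ 9.97353788e-01 -7.26949200e-02  5.29753374e-04  7.67865776e-04] [ 0.55666316 -0.65666791 -0.41004102] 0.022650467155625076
```

View pics/w19.png

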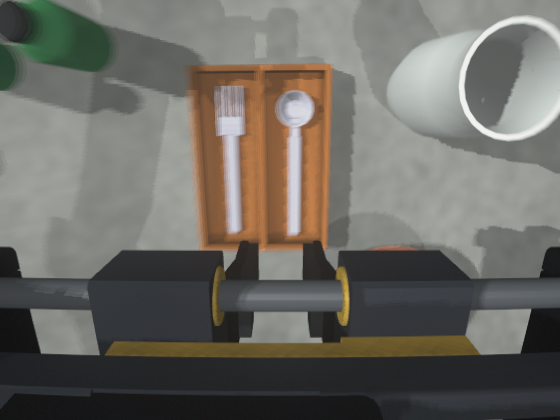

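Fork at (230,160) and spoon at (294,160) lie flat, one in each bay. Now the napkin ring.

>>> jog_arm([
  {"travel": [10,48,0],"turn": 0},
  {"travel": [20,97,0],"turn": 0},
  {"travel": [30,146,0],"turn": 0},
  {"travel": [40,196,0],"turn": 0},
  {"travel": [50,245,0],"turn": 0},
], gripper=1, newtons=10)

```text
time: 33.12
position: [0.6357, -0.0031, 0.2481]
orientation: [0.997, -0.071, 0.001, -0.0]
force: [0.3, 0.7, -0.6]
grip_width: 0.0642
```

>>> jog_arm([
  {"travel": [10,48,0],"turn": 0},
  {"travel": [20,95,0],"turn": 0},
  {"travel": [25,125,0],"turn": 0},
  {"travel": [25,125,0],"turn": 0},
  {"travel": [25,125,0],"turn": 0},
])

```text
time: 33.75
position: [0.6605, 0.1188, 0.2472]
orientation: [0.997, -0.072, 0.0, 0.001]
force: [0.0, -0.6, 0.2]
grip_width: 0.0867
```

Run:
```python
from h import *
c=snap('wrist','w20');print(c['s']['position'],c['s']['orientation'],c['s']['joints'].round(2)); print(proj(c,[[.6727,.1289,.04]]))
crop('w20',180,60,380,240,4,'c20')
w7=load('w7');print(plane(w7,[(121.6,175.3)],.04))
```

```text
[0.66052577 0.11879192 0.24723079] [ 9.97433678e-01 -7.15928776e-02  4.34532338e-04  5.73457176e-04] [ 0.    0.49 -0.36  1.53  0.18  1.16 -2.1 ]
[[267.00076129 174.83633684]]
[[0.67491658 0.12697544 0.04      ]]
```

View pics/c20.png

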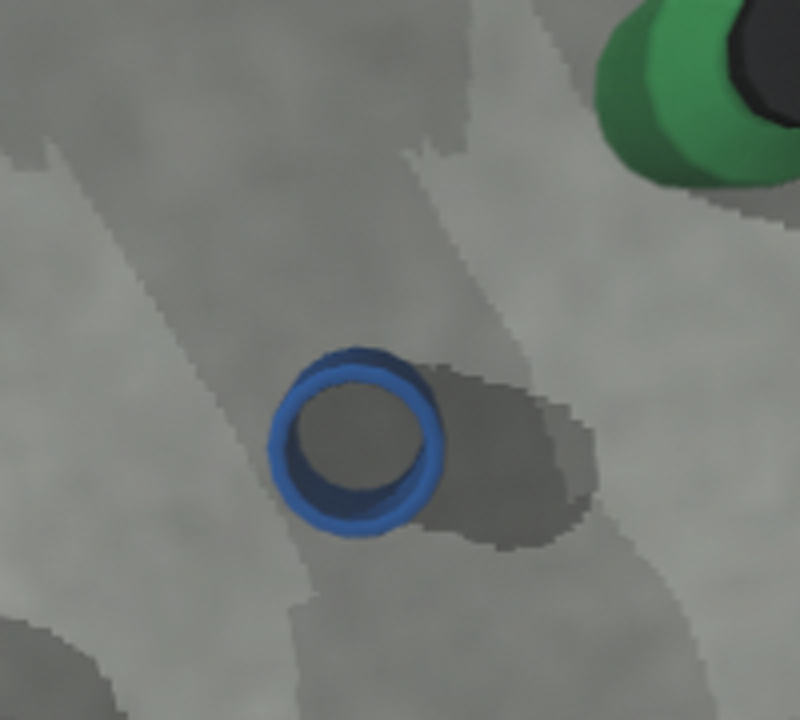

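The rim centre is at wrist px (268.6,172), 3 px from the prediction; two wrist views agree on (0.6745, 0.1275). Descending.

>>> jog_arm([
  {"travel": [14,8,-20],"turn": 0},
  {"travel": [14,8,-80],"turn": 0},
  {"travel": [14,8,-140],"turn": 0},
  {"travel": [14,8,-190],"turn": 0},
  {"travel": [14,8,-217],"turn": 0},
])

```text
time: 34.42
position: [0.673, 0.1251, 0.0265]
orientation: [0.997, -0.072, -0.002, 0.001]
force: [0.4, 0.9, -0.0]
grip_width: 0.0872
```

>>> jog_arm([
  {"travel": [0,0,0],"turn": 0},
  {"travel": [0,0,0],"turn": 0},
])

```text
time: 34.67
position: [0.6758, 0.1273, 0.0313]
orientation: [0.997, -0.072, 0.001, -0.0]
force: [0.8, -0.4, 0.8]
grip_width: 0.0873
```

Run:
```python
from h import *
c=snap('wrist','w21');print(c['s']['position'],c['s']['force'])
```

```text
[0.67575115 0.12734819 0.03127232] [ 0.75438527 -0.35097489  0.81205095]
```

View pics/w21.png

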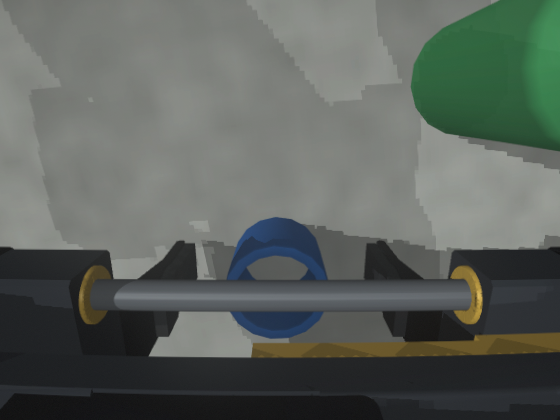

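The ring (column 277) sits centred between the pads. Closing and lifting.

>>> jog_arm([
  {"travel": [0,0,0],"turn": 0},
  {"travel": [0,0,0],"turn": 0},
  {"travel": [0,0,0],"turn": 0},
  {"travel": [0,0,0],"turn": 0},
  {"travel": [0,0,0],"turn": 0},
], gripper=-1)

```text
time: 35.35
position: [0.6744, 0.1282, 0.0295]
orientation: [0.997, -0.071, -0.0, 0.0]
force: [0.5, -0.6, 0.7]
grip_width: 0.045
```

>>> jog_arm([
  {"travel": [0,0,0],"turn": 0},
  {"travel": [0,0,0],"turn": 0},
])

```text
time: 35.6
position: [0.6744, 0.1282, 0.0295]
orientation: [0.997, -0.071, -0.0, 0.0]
force: [0.2, 0.6, 0.5]
grip_width: 0.0453
```

>>> jog_arm([
  {"travel": [0,0,30],"turn": 0},
  {"travel": [0,0,80],"turn": 0},
  {"travel": [0,0,140],"turn": 0},
  {"travel": [0,0,200],"turn": 0},
  {"travel": [0,0,215],"turn": 0},
])

```text
time: 36.22
position: [0.6764, 0.129, 0.25]
orientation: [0.997, -0.071, 0.004, -0.001]
force: [0.2, -0.0, -0.5]
grip_width: 0.0456
```

>>> jog_arm([
  {"travel": [-23,-45,0],"turn": 0},
  {"travel": [-46,-90,0],"turn": 0},
  {"travel": [-69,-135,0],"turn": 0},
  {"travel": [-92,-180,0],"turn": 0},
  {"travel": [-115,-225,0],"turn": 0},
])

```text
time: 36.85
position: [0.5578, -0.0984, 0.2434]
orientation: [0.997, -0.071, -0.001, 0.0]
force: [1.0, -0.9, -0.2]
grip_width: 0.0451
```

>>> jog_arm([
  {"travel": [-23,-45,0],"turn": 0},
  {"travel": [-46,-90,0],"turn": 0},
  {"travel": [-69,-135,0],"turn": 0},
  {"travel": [-92,-180,0],"turn": 0},
  {"travel": [-110,-215,0],"turn": 0},
])

```text
time: 37.48
position: [0.4474, -0.3137, 0.2434]
orientation: [0.997, -0.072, -0.001, -0.0]
force: [1.5, 0.4, -0.9]
grip_width: 0.0451
```

>>> jog_arm([
  {"travel": [0,0,0],"turn": 0},
  {"travel": [0,0,0],"turn": 0},
])

```text
time: 37.72
position: [0.4494, -0.3109, 0.2438]
orientation: [0.997, -0.071, -0.001, -0.001]
force: [0.6, 0.7, -0.2]
grip_width: 0.045
```

Run:
```python
from h import *
c=snap('wrist','w22');print(c['s']['position'],c['s']['orientation'],c['s']['force'],c['s']['grip_width'],c['s']['joints'].round(2))
```

```text
[ 0.4494159  -0.31094155  0.24378945] [ 9.97494698e-01 -7.07363852e-02 -5.12251367e-04 -6.55134310e-04] [ 0.64215703  0.70618208 -0.15503492] 0.045030368619243706 [ 0.71  0.27 -0.22  1.83  0.07  1.05 -1.25]
```

View pics/w22.png

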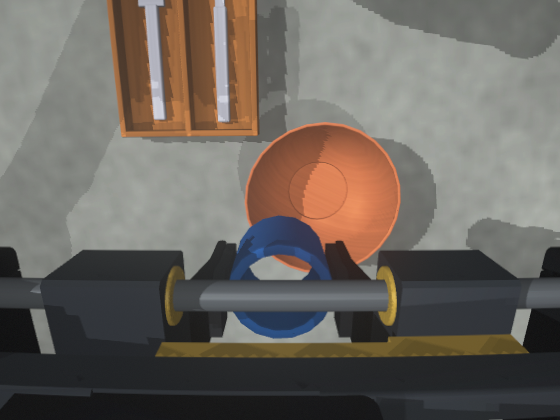

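The ring is held; the bowl rim spans x 246–400, y 123–272 (centre (323,198)), inner foot circle centre (318,190).

Run:
```python
from h import *
c=load('w22');print(plane(c,[(323,197.5)],.055),plane(c,[(318,190.5)],.004))
E=plane(c,[(246,197),(400,197)],.055);print('dia',np.linalg.norm(E[0]-E[1]))
print(tri([c,load('scene0'),load('side0')],[(323,197.5),(60-.4+194/4,170-.4+168/4),(210-.3+175/3,255-.3+355/3)]))
E=plane(c,[(289,190),(347,190)],.004);print('foot dia',np.linalg.norm(E[0]-E[1]))
```

```text
[[ 0.43434371 -0.35292479  0.055     ]] [[ 0.42934869 -0.35275667  0.004     ]]
dia 0.1529122500105307
(array([ 0.42976122, -0.35267329,  0.04802931]), [np.float64(2.7), np.float64(0.7), np.float64(2.1)])
foot dia 0.06594997201073671
```

>>> jog_arm([
  {"travel": [-19,-41,0],"turn": 0},
  {"travel": [-19,-41,-40],"turn": 0},
  {"travel": [-19,-41,-90],"turn": 0},
  {"travel": [-19,-41,-130],"turn": 0},
  {"travel": [-19,-41,-145],"turn": 0},
])

```text
time: 38.4
position: [0.4302, -0.3506, 0.0972]
orientation: [0.998, -0.07, -0.002, -0.001]
force: [0.2, 0.8, 0.9]
grip_width: 0.0453
```

>>> jog_arm([
  {"travel": [0,0,-15],"turn": 0},
  {"travel": [0,0,-30],"turn": 0},
  {"travel": [0,0,-45],"turn": 0},
  {"travel": [0,0,-52],"turn": 0},
  {"travel": [0,0,-52],"turn": 0},
])

```text
time: 39.02
position: [0.4303, -0.3528, 0.0472]
orientation: [0.997, -0.071, -0.0, -0.0]
force: [0.1, -1.0, 0.5]
grip_width: 0.0454
```

Run:
```python
from h import *
c=snap('side','s23');print(c['s']['position'],c['s']['force'],c['s']['grip_width'])
crop('s23',200,300,360,420,5,'c23')
```

```text
[ 0.43025515 -0.35278098  0.04716086] [ 0.07560753 -1.04568057  0.54568309] 0.045430179793059536
```

View pics/c23.png

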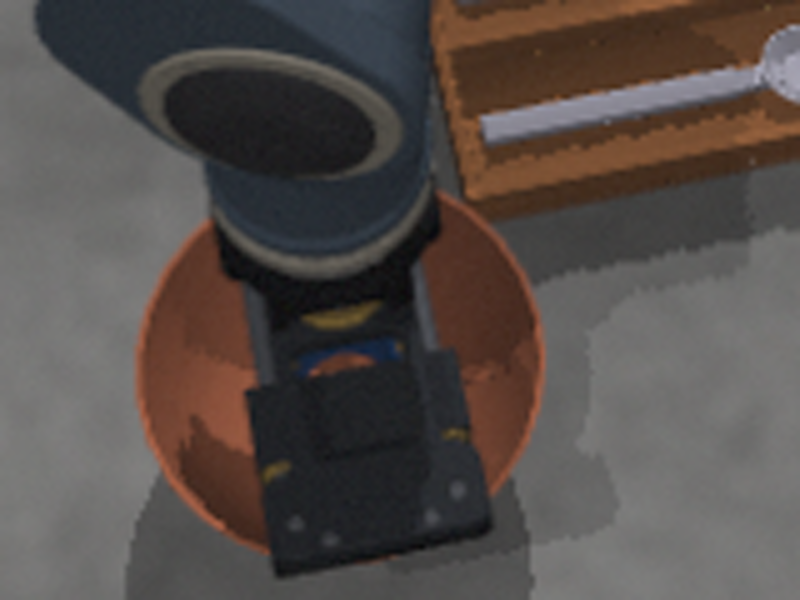

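The ring is inside the bowl with no contact force. Releasing and retreating.

>>> jog_arm([
  {"travel": [0,0,0],"turn": 0},
  {"travel": [0,0,0],"turn": 0},
  {"travel": [0,0,0],"turn": 0},
  {"travel": [0,0,0],"turn": 0},
], gripper=0.25)

```text
time: 39.58
position: [0.4305, -0.3529, 0.0477]
orientation: [0.997, -0.071, 0.0, 0.0]
force: [-0.1, -0.1, -0.3]
grip_width: 0.0543
```

>>> jog_arm([
  {"travel": [0,0,30],"turn": 0},
  {"travel": [0,0,80],"turn": 0},
  {"travel": [0,0,140],"turn": 0},
  {"travel": [0,0,200],"turn": 0},
  {"travel": [0,0,230],"turn": 0},
])

```text
time: 40.2
position: [0.4314, -0.3534, 0.2816]
orientation: [0.997, -0.071, 0.002, 0.002]
force: [0.7, -0.7, -0.2]
grip_width: 0.054
```

>>> jog_arm([
  {"travel": [-20,-40,0],"turn": 0},
  {"travel": [-40,-80,0],"turn": 0},
  {"travel": [-60,-120,0],"turn": 0},
  {"travel": [-80,-160,0],"turn": 0},
  {"travel": [-90,-180,0],"turn": 0},
])

```text
time: 40.83
position: [0.3384, -0.5349, 0.2773]
orientation: [0.997, -0.073, -0.0, 0.0]
force: [0.9, 1.0, 0.2]
grip_width: 0.0545
```

>>> jog_arm([
  {"travel": [0,0,0],"turn": 0},
  {"travel": [0,0,0],"turn": 0},
  {"travel": [0,0,0],"turn": 0},
])

```text
time: 41.2
position: [0.3421, -0.5312, 0.2778]
orientation: [0.998, -0.069, 0.0, -0.0]
force: [-0.2, -0.6, 0.3]
grip_width: 0.0543
```

Run:
```python
from h import *
c=snap('side','s24');snap('scene','e24');print(c['s']['position'],c['s']['force'],c['s']['time'])
```

```text
[ 0.34207261 -0.53115477  0.27776972] [-0.17956041 -0.56286035  0.34417215] 41.2
```

View pics/s24.png

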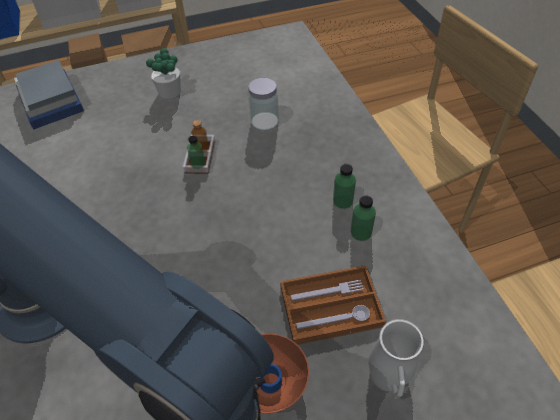

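View pics/e24.png

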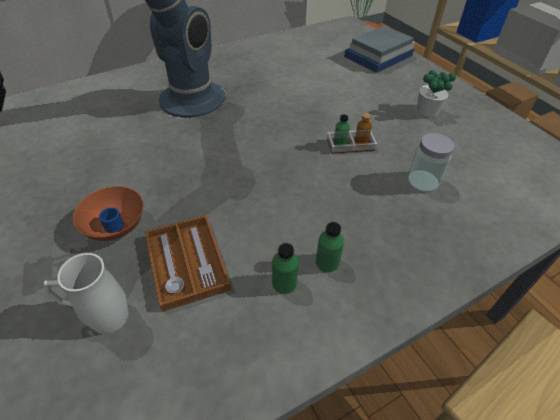

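The final views show both cruets upright at scene (343,130) and (364,129), fork (203,258) and spoon (172,265) in their bays, ring (110,219) in the bowl, jug and jar where they were. One enlarged check, then hand in.

Run:
```python
from h import *
a,b=load('scene0')['color'].astype(int),load('e24')['color'].astype(int)
s0,s1=load('side0')['color'].astype(int),load('s24')['color'].astype(int)
for n,A,B,(x0,y0,x1,y1) in [('jug',a,b,(45,255,130,332)),('jar',a,b,(408,133,455,192)),('bigs side',s0,s1,(333,163,378,242)),('jug side',s0,s1,(372,318,425,395)),('jar side',s0,s1,(246,78,280,132))]:
    d=np.abs(A-B).max(2)[y0:y1,x0:x1]; print(n,'mean',d.mean().round(1),'frac>40',(d>40).mean().round(3))
i1=cv2.resize(cv2.imread('pics/e24.png')[105:165,315:395],None,fx=5,fy=5,interpolation=2);i2=cv2.resize(cv2.imread('pics/s24.png')[110:180,170:250],None,fx=5,fy=5,interpolation=2)
h=max(i1.shape[0],i2.shape[0]);o=np.zeros((h,800,3),np.uint8);o[:i1.shape[0],:400]=i1;o[:i2.shape[0],400:]=i2;cv2.imwrite('pics/c25.png',o)
```

```text
jug mean 4.2 frac>40 0.0
jar mean 2.8 frac>40 0.0
bigs side mean 3.9 frac>40 0.0
jug side mean 4.7 frac>40 0.0
jar side mean 4.8 frac>40 0.0
```

View pics/c25.png

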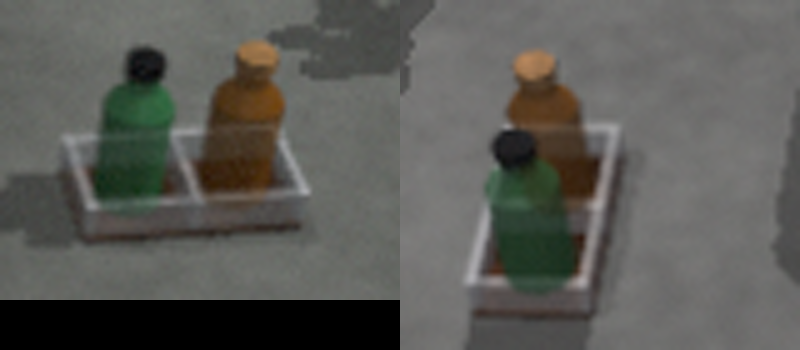

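Both cruets stand upright, one per well, and the bystanders show no change beyond image noise. Handing in.

```bash
python3 -c "
from plant import ctrl
print(ctrl.sign_off())"
```

```text
the job is handed in; nothing more can be done
None
```

The job is done and handed in at about 41 s of the 120 s allowed; sign-off reports no verdict.

- **Cruets:** The oil cruet and the smallest of the three green bottles stand upright in the stand, one in each well.
- **Cutlery:** The fork and spoon lie flat in the tray, one in each bay.
- **Ring:** The napkin ring is in the copper bowl.

**Last checks:** The final scene and side views show everything in place. The jug, the jar and the two larger green bottles match the first pictures within image noise. Every force I read stayed within a few newtons.

**One disagreement:** The tray rim measured 19–21 mm high against the stated 26 mm, and the bowl rim 47–48 mm against 55 mm. I relied on the wrist camera's positions for both and set down using the stated heights. The cutlery still went in cleanly, and the ring was released above the bowl's floor.

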